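# Press the freshly cased-in pocket books

## Task

Nip the freshly cased-in pocket books: lay every pocket book on the bench flat in the well of the book press, side by side in one layer, and slide the platen fully home over them. Then tighten the four wing nuts clockwise in two rounds, working crosswise from each nut to the one diagonally opposite: the first round takes every nut about half way, the second takes each up to its stop. Leave the other things on the bench where they are.

Things in the scene. Friction and masses are not known exactly. Their poses are not given: they have to be found in the camera images.
- press: the fixed book press: plywood base 260 x 262 mm, a well in the middle (236 along its x, 124 along its y, bed 30 mm above the bench, 8 mm kerb round it), a stud with wing nut at each corner outside the well, two rails running on to the far side. Origin on the bench surface under the well's middle; x along the slide, away from the robot, y left, z up
- well (a point): middle of the well's bed, 30 mm above the bench; axes as the press. The parked platen's near edge is 126 to 150 mm beyond it in press x, its upper face 70 mm above the bench
- platen (a joint): how far the platen (slotted aluminium plate 265 x 258 x 12 mm on ball rollers) has slid over the well, in m: 0 parked at the far end, well open; 0.275 home against its stop. It slides towards the robot (press -x), moves with about 4 N and stays where it is left. Its underside clears the tops of books flat on the bed by 1.5 mm
- platen_handle (a point): centre of the platen's pull handle: a dark steel bar 56 long (press y), 14 thick (press x), 12 high, on two short posts, its centre 30 mm above the platen's upper face and about 99 mm above the bench; pinch it from above across its thickness. At home it stands between the two near nuts. Axes as the press
- nut_nl (a joint): turn of the wing nut on the stud near the robot, left (+y) (press x -0.100, y +0.095), in rad: grows clockwise seen from above (tightening), 0 slack, 2.5 hard against its stop = fully tight; starts nearly slack at 0 to 0.3. Turns with 0.12 N m when slack, 0.2 N m when tight, and stays where it is left
- nut_nl_grip (a point): centre of that nut's wings: a dark steel upright bar 66 long, 14 thick, 24 high, this point about 104 mm above the bench; pinch it from above across its thickness. The point's x axis runs along the wings, z up; fully tight the wings lie along the press's x, slack they stand 2.5 rad anticlockwise of that
- nut_nr (a joint): turn of the wing nut on the stud near the robot, right (-y) (press x -0.100, y -0.095), in rad: grows clockwise seen from above (tightening), 0 slack, 2.5 hard against its stop = fully tight; starts nearly slack at 0 to 0.3. Turns with 0.12 N m when slack, 0.2 N m when tight, and stays where it is left
- nut_nr_grip (a point): centre of that nut's wings: a dark steel upright bar 66 long, 14 thick, 24 high, this point about 104 mm above the bench; pinch it from above across its thickness. The point's x axis runs along the wings, z up; fully tight the wings lie along the press's x, slack they stand 2.5 rad anticlockwise of that
- nut_fl (a joint): turn of the wing nut on the stud far from the robot, left (+y) (press x +0.100, y +0.095), in rad: grows clockwise seen from above (tightening), 0 slack, 2.5 hard against its stop = fully tight; starts nearly slack at 0 to 0.3. Turns with 0.12 N m when slack, 0.2 N m when tight, and stays where it is left
- nut_fl_grip (a point): centre of that nut's wings: a dark steel upright bar 66 long, 14 thick, 24 high, this point about 104 mm above the bench; pinch it from above across its thickness. The point's x axis runs along the wings, z up; fully tight the wings lie along the press's x, slack they stand 2.5 rad anticlockwise of that
- nut_fr (a joint): turn of the wing nut on the stud far from the robot, right (-y) (press x +0.100, y -0.095), in rad: grows clockwise seen from above (tightening), 0 slack, 2.5 hard against its stop = fully tight; starts nearly slack at 0 to 0.3. Turns with 0.12 N m when slack, 0.2 N m when tight, and stays where it is left
- nut_fr_grip (a point): centre of that nut's wings: a dark steel upright bar 66 long, 14 thick, 24 high, this point about 104 mm above the bench; pinch it from above across its thickness. The point's x axis runs along the wings, z up; fully tight the wings lie along the press's x, slack they stand 2.5 rad anticlockwise of that
- book1_mid (a point): centre (13 mm above its underside) of a closed, cloth-covered pocket book 54 wide (its x) by 100 long (its y) by 26 thick, lying flat, 0.12 kg; grip it across its 54 mm width. Two or three such books are on the bench; an absent one is None
- book2_mid (a point): centre (13 mm above its underside) of a closed, cloth-covered pocket book 54 wide (its x) by 100 long (its y) by 26 thick, lying flat, 0.12 kg; grip it across its 54 mm width. Two or three such books are on the bench; an absent one is None
- book3_mid (a point): centre (13 mm above its underside) of a closed, cloth-covered pocket book 54 wide (its x) by 100 long (its y) by 26 thick, lying flat, 0.12 kg; grip it across its 54 mm width. Two or three such books are on the bench; an absent one is None
- book4_mid (a point): centre (13 mm above its underside) of a closed, cloth-covered pocket book 54 wide (its x) by 100 long (its y) by 26 thick, lying flat, 0.12 kg; grip it across its 54 mm width. Two or three such books are on the bench; an absent one is None
- brush: glue brush, black handle, 200 long, lying on the bench; origin under its middle
- knife: black and yellow trimming knife, 130 long plus blade, 16 high; origin under its middle
- folder: bone folder, a flat off-white strip 160 x 22 x 5; origin under its middle
- gluepot: white enamel glue pot, 110 across, 75 high; origin under its middle
- weight: dark steel weight block 60 x 110 x 45; origin under its middle
- spool: wooden thread spool standing up, 40 across, 50 high; origin under its middle
Mind the look-alikes: they are no part of the job. What is shaped like the part that bears book2_mid but red or yellow is not meant.

How it is judged (in metres and radians):
On the way, in this order (a step that is already met when the one before it is completed fails the run):
1. every book lies flat on the bed of the well (x of book1_mid in the frame of press between -0.11 and 0.11 m and y of book1_mid in the frame of press between -0.06 and 0.06 m and z of book1_mid in the frame of press between 0.035 and 0.0465 m and angle between each of book1_mid, book2_mid, book3_mid, book4_mid's own z axis and vertical below 0.08 rad and x of book2_mid in the frame of press between -0.11 and 0.11 m and y of book2_mid in the frame of press between -0.06 and 0.06 m and z of book2_mid in the frame of press between 0.035 and 0.0465 m and x of book3_mid in the frame of press between -0.11 and 0.11 m and y of book3_mid in the frame of press between -0.06 and 0.06 m and z of book3_mid in the frame of press between 0.035 and 0.0465 m and x of book4_mid in the frame of press between -0.11 and 0.11 m and y of book4_mid in the frame of press between -0.06 and 0.06 m and z of book4_mid in the frame of press between 0.035 and 0.0465 m), for 0.2 s.
2. the platen is slid home over the books (value of joint platen above 0.268 m), for 0.2 s.
3. first round: all four nuts are part-way tight (over 0.8 rad) (value of joint platen above 0.268 m and value of joint each of nut_nl, nut_nr, nut_fl, nut_fr above 0.8 rad), for 0.2 s.
4. second round: all four nuts are tight (over 2.35 rad) (value of joint platen above 0.268 m and value of joint each of nut_nl, nut_nr, nut_fl, nut_fr above 2.35 rad), for 0.2 s.
At the end, for the whole second after the job is handed in: Every book lies flat (within 0.08 rad) on the bed inside the well, at rest; the platen is within 7 mm of its home stop; all four nuts are turned to 2.35 rad or more of 2.5 (all of step 1 and all of step 4 and linear speed of each of book1, book2, book3, book4 below 0.02 m/s); the robot touches nothing.
It fails at once if a nut is tightened (over 0.8 rad) while the platen is not home (value of joint platen below 0.265 m and value of joint any of nut_nl, nut_nr, nut_fl, nut_fr above 0.8 rad).
It fails at once if a nut is run nearly home (over 2.0 rad) before all four have had their first part-turn (0.8 rad) (value of joint any of nut_nl, nut_nr, nut_fl, nut_fr above 2 rad and value of joint any of nut_nl, nut_nr, nut_fl, nut_fr below 0.8 rad).
It fails at once if first round not crosswise: the two nuts of one side are past 0.8 rad while the other two are not ((value of joint each of nut_nl, nut_nr above 0.8 rad and value of joint each of nut_fl, nut_fr below 0.8 rad) or (value of joint each of nut_fl, nut_fr above 0.8 rad and value of joint each of nut_nl, nut_nr below 0.8 rad) or (value of joint each of nut_nl, nut_fl above 0.8 rad and value of joint each of nut_nr, nut_fr below 0.8 rad) or (value of joint each of nut_nr, nut_fr above 0.8 rad and value of joint each of nut_nl, nut_fl below 0.8 rad)).
It fails at once if second round not crosswise: the two nuts of one side are past 2.0 rad while the other two are not ((value of joint each of nut_nl, nut_nr above 2 rad and value of joint each of nut_fl, nut_fr below 2 rad) or (value of joint each of nut_fl, nut_fr above 2 rad and value of joint each of nut_nl, nut_nr below 2 rad) or (value of joint each of nut_nl, nut_fl above 2 rad and value of joint each of nut_nr, nut_fr below 2 rad) or (value of joint each of nut_nr, nut_fr above 2 rad and value of joint each of nut_nl, nut_fl below 2 rad)).
It fails at once if another thing on the bench is moved by more than 4 cm (distance of any of brush, knife, folder, gluepot, weight, spool from where it was at the start of the episode above 0.04 m).
Of book1, book2, book3, book4 only 2 to 3 are there at a start; the rules pass over those that are not, and their reading is None.
At some moment in a run one of book1, book2, book3, book4 may be knocked a few centimetres aside while the robot is not near it.
It also fails if it takes over 192 s, if anything falls off the work surface, if the arm or the gripper's body presses on something with over 40 N, if the wrist force passes 120 N, or if a joint passes its speed limit or range.

## Robot

A 6-joint arm with a two-finger parallel gripper is mounted at the origin on the work surface. World frame = base frame: x ahead of the robot, y to its left, z up, the work surface at z = 0. Lengths are in m, angles in degrees, forces in N, time in s.
With the tool pointing down it reaches from about 0.4 to 0.825 m from the base axis. Payload 7 kg.
Tool frame: the origin (TCP) lies midway between the tips of the shut fingers; the grasp point (between the pads) lies 19 mm behind it (ctrl.hold_point_z is the distance from the TCP to the grasp point, in m); z points along the fingers, y is the line along which they close (so a half turn about z gives the same grasp; the last joint's range is limited). The gripper opens to 88 mm and grips with 3 to 60 N. Pads are 19 mm wide; open, the fingers measure 130 mm over their backs; the gripper's body (78 mm by 193 mm) begins 47 mm behind the grasp point.
Start: joints at [82.798, 20.546, 0.682, 0, -70.136, -16.507], TCP at [0.271, 0.618, 0.227] pointing down, gripper open.
Joint ranges: [-176.03, 176.03], [-82.01, 121.73], [-58.28, 71.71], [-173.87, 95.51], [-174.79, -0.11], [-173.66, 173.66]. Speed limits (degrees/s): [136.94, 136.94, 172.46, 180, 180, 180].

## Interface

Orientations are given as [roll, pitch, yaw] about the fixed x, y, z axes, in that order (R = Rz(yaw) Ry(pitch) Rx(roll)).
In Python, from plant import ctrl gives the robot as it stands.
- The arm moves only by the tool apply_moves, never from a script. Its argument "deltas" is a list of rows, each an object with "fingers": the finger opening in mm, from 0 to 87.6; "delta_pos": the shift along the tool's x, y, z in mm, a list of three; "angular": the turn, a rotation vector about the tool's x, y, z in degrees, a list of three. A call has 1 to 10 rows; each row is the pose to reach, as a shift and turn from the pose commanded when the call began, along the tool's axes at that moment; what a row does not reach only later rows make up. A row lasts 1/10 s, in which the tool goes at most 50 mm and 8.59 degrees, less where a joint would pass 70% of its speed; a pose out of reach is approached as far as the arm can. A call with a gripper value outside its range is refused whole. The fingers move at their own pace and stop on an object; the grip force is fixed at half the most. Time passes only in rows, so rows that repeat a pose let the fingers close. It gives the time, the measured TCP pose, the force, the opening and the grip force at its end, in the units of the state.
- ctrl.get_obs(): the state, without advancing time (a new reading comes with each control period).
- ctrl.snapshot(name): name is "scene" or "side" or "wrist"; returns the picture (480x640x3 uint8, red, green, blue); there is no depth.
- ctrl.camera_params(name): a dict with "fx", "fy", "cx", "cy" (pixels), "cam_to_world" (4x4, takes a point from camera to world coordinates); the wrist camera has in their place "mount" (4x4, takes a point from camera to tool coordinates, whose origin is the TCP and whose axes are the flange's). Camera axes: x right, y up, looking along -z (the intrinsics and any distortion apply to the point x, -y, -z); pixel columns grow to the right and rows downward; lengths in m; the calibration is good to about 2 mm. A picture is of the moment at which its call begins: read the wrist's pose just before it. camera_params takes no time and is no camera call.
- ctrl.close_job(): hands the job in; it is judged then, once.
The state is a dict: "clock": time; "joint_pos": joint angles; "qvel": joint speeds; "tau": joint torques, N m; "tool_pos": TCP position; "orientation": TCP orientation; "force": force on the tool from outside, world axes, zero at the start; "moment": the same for the moment, N m; "opening": finger opening in m; "gripper_force": force on a finger pad.
Only numpy, scipy, OpenCV 4.12 (cv2) and the standard library are available. Lean on these libraries where they do the work, as an engineer would, in place of code of your own. Each camera call takes 0.05 s, during which the arm holds its last target. There are 200 camera calls.

## Working session

There is one attempt and no reset: what is moved stays moved. The work goes in short steps, Python scripts to look and compute and a tool call to move; the robot and the scene stay as the last step left them, time stands still between calls to the robot, and variables do not carry over. Pictures are saved under pics/ and viewed, at most 14 in all, crops included, and the job is handed in when it is done.

Besides the shell and the picture viewer there is one more tool, called after ">>>" as name(argument=value, ...) on one line, values as JSON. apply_moves: Moves the arm, as the interface text tells. Its arguments: {"type":"object","properties":{"deltas":{"type":"array"}},"required":["deltas"]}

```bash
ls; mkdir -p pics; python3 - <<'E'
from plant import ctrl
import cv2
for n in("scene","side","wrist"):
    im=ctrl.snapshot(n); cv2.imwrite(f"pics/{n}0.png",im[:,:,::-1])
    p=ctrl.camera_params(n); print(n,p)
print(ctrl.get_obs(),ctrl.hold_point_z)
E
```

```text
pics
scene {'fx': 521.3169010708557, 'fy': 521.3169010708557, 'cx': 324.1883649084004, 'cy': 242.84246489993558, 'cam_to_world': array([[-0.10022946, -0.58235564,  0.80673165,  1.48711431],
       [ 0.99464878, -0.03822649,  0.09598197,  0.10732768],
       [-0.02505713,  0.81203488,  0.58307075,  0.82362821],
       [ 0.        ,  0.        ,  0.        ,  1.        ]])}
side {'fx': 488.80427113599814, 'fy': 488.80427113599814, 'cx': 317.4599871679724, 'cy': 236.73122037171288, 'cam_to_world': array([[ 0.91694454,  0.27502368, -0.28909286,  0.12069372],
       [-0.39876011,  0.60573111, -0.68853482, -0.92892368],
       [-0.01425084,  0.74662695,  0.66509031,  0.97967398],
       [ 0.        ,  0.        ,  0.        ,  1.        ]])}
wrist {'fx': 381.8312018835417, 'fy': 381.8312018835417, 'cx': 312.3230616838865, 'cy': 235.40254316864704, 'mount': array([[ 3.63664710e-04,  9.58635166e-01,  2.84637465e-01,
         7.70195274e-02],
       [ 9.99999916e-01, -4.02405043e-04,  7.76248653e-05,
         1.08990990e-03],
       [ 1.88953477e-04,  2.84637413e-01, -9.58635232e-01,
        -1.58951202e-01],
       [ 0.00000000e+00,  0.00000000e+00,  0.00000000e+00,
         1.00000000e+00]])}
{'clock': 0.15, 'joint_pos': array([ 8.27975980e+01,  2.05802074e+01,  6.44340657e-01, -1.39826310e-02,
       -7.01358686e+01, -1.65051361e+01]), 'qvel': array([-0.01772871, -0.05121069,  0.21056914,  0.03898408,  0.04109736,
        0.06834206]), 'tau': array([-2.07123943e-03, -5.83275318e+01,  2.93289435e+01,  7.00119138e+00,
        8.80294276e-03, -1.16547103e-04]), 'tool_pos': array([0.27129329, 0.61766318, 0.225849  ]), 'orientation': array([ 1.79927486e+02, -7.77714941e-03, -2.37122926e+01]), 'force': array([ 0.40640622, -0.24551946,  0.53695923]), 'moment': array([ 0.02148025,  0.02679018, -0.01188746]), 'gripper_force': 0.0, 'opening': 0.08747608651292992} 0.0188
```

View pics/scene0.png

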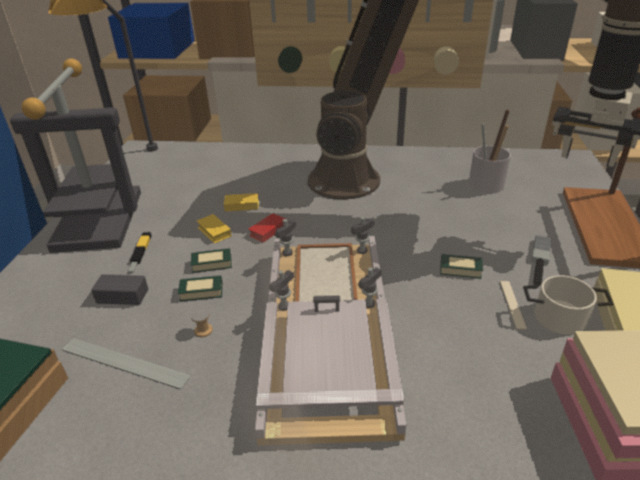

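View pics/side0.png

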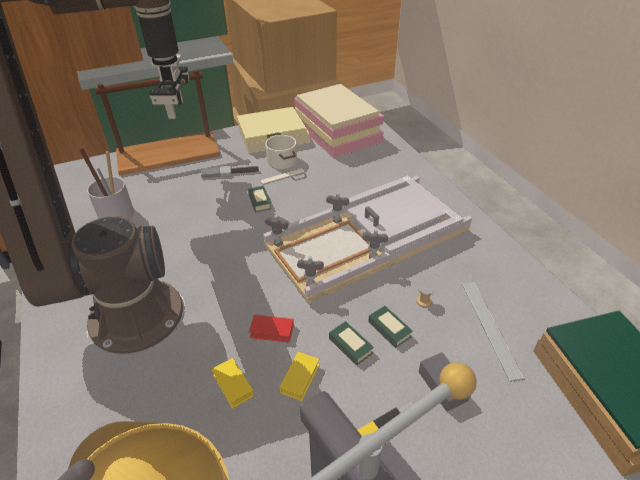

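The scene picture shows three green books at (211,260), (201,288) and (461,266). The look-alikes are yellow at (242,202) and (214,228), and red at (268,227). I choose the green ones. The press well is at (325,275), its nuts are at (287,230), (362,230), (282,287) and (371,285), and the handle is at (327,300).

```bash
cat > h.py <<'E'
import numpy as np, cv2
from plant import ctrl
from scipy.optimize import least_squares
from scipy.spatial.transform import Rotation as R
def proj(n,P,p=None,T=None):
    p=p or ctrl.camera_params(n); T=p["cam_to_world"] if T is None else T
    q=(np.atleast_2d(P)-T[:3,3])@T[:3,:3]
    return np.c_[p["cx"]+p["fx"]*q[:,0]/-q[:,2],p["cy"]+p["fy"]*q[:,1]/q[:,2]]
def ray(n,uv,z,p=None,T=None):
    p=p or ctrl.camera_params(n); T=p["cam_to_world"] if T is None else T
    d=T[:3,:3]@np.array([(uv[0]-p["cx"])/p["fx"],-(uv[1]-p["cy"])/p["fy"],-1])
    return T[:3,3]+d*(z-T[2,3])/d[2]
def wristT():
    o=ctrl.get_obs(); M=np.eye(4); M[:3,:3]=R.from_euler("xyz",o["orientation"],degrees=True).as_matrix(); M[:3,3]=o["tool_pos"]
    return M@ctrl.camera_params("wrist")["mount"]
def green(im):
    h=cv2.cvtColor(im,cv2.COLOR_RGB2HSV)
    m=((h[...,0]>55)&(h[...,0]<95)&(h[...,1]>70)&(h[...,2]<130)).astype(np.uint8)
    return cv2.morphologyEx(m,cv2.MORPH_CLOSE,np.ones((3,3)))
def blobs(m,lo=80,hi=20000):
    n,l,s,c=cv2.connectedComponentsWithStats(m)
    return [(c[i],s[i],cv2.convexHull(np.argwhere(l==i)[:,::-1].astype(np.int32))) for i in range(1,n) if lo<s[i,4]<hi]
B=np.array([[x,y,z] for x in(-.027,.027) for y in(-.05,.05) for z in(0,.026)])
def fitbook(hulls,x0,base=0.0):
    "hulls: list of (cam, params, T, hull)"
    def feats(pts): # support function over 24 directions
        a=np.arange(24)*np.pi/12; return (pts@np.array([np.cos(a),np.sin(a)])).max(0)
    def f(v):
        c,s=np.cos(v[2]),np.sin(v[2]); W=B@np.array([[c,-s,0],[s,c,0],[0,0,1]]).T+[v[0],v[1],base]
        return np.concatenate([feats(proj(n,W,p,T))-feats(h.reshape(-1,2).astype(float)) for n,p,T,h in hulls])
    best=min((least_squares(f,[x0[0],x0[1],t]) for t in np.arange(6)*np.pi/6),key=lambda r:r.cost)
    return best.x,np.sqrt(2*best.cost/len(best.fun))
E
python3 - <<'E'
from h import *
a=cv2.imread("pics/scene0.png");b=cv2.imread("pics/side0.png")
res={}
for n,im in(("scene",a),("side",b)):
    p=ctrl.camera_params(n)
    for c,s,hl in blobs(green(im[:,:,::-1].copy())):
        w=ray(n,c,.015); print(n,c.round(),s[2:],w.round(3))
        if .2<w[0]<.95 and abs(w[1])<.6: res.setdefault(n,[]).append((w,(n,p,None,hl)))
for w,H in res["scene"]:
    o=min(res["side"],key=lambda t:np.linalg.norm(t[0]-w)); 
    v,e=fitbook([H,o[1]],w); print("book",v[:2].round(4),np.degrees(v[2]).round(1),"rms",e.round(2))
c1=cv2.resize(a[210:330,250:410],(800,600))
c2=cv2.resize(b[180:300,255:475],(800,436)); 
cv2.imwrite("pics/c1.png",c1);cv2.imwrite("pics/c2.png",c2)
cv2.imwrite("pics/c3.png",np.vstack([cv2.resize(a[230:310,165:295],(780,480))[:300],cv2.resize(b[300:360,310:440],(780,300))]))
E
```

```text
scene [ 17. 366.] [  50   68 1826] [ 0.837 -0.609  0.015]
side [188.  19.] [  38   42 1213] [0.616 2.201 0.015]
side [137.  27.] [ 15  41 186] [0.317 2.179 0.015]
side [130. 101.] [ 49  36 841] [0.149 1.224 0.015]
side [ 98. 107.] [ 19  39 166] [0.019 1.229 0.015]
side [607. 364.] [  92  138 6675] [ 0.966 -0.602  0.015]Traceback (most recent call last):
  File "<stdin>", line 9, in <module>
KeyError: 'scene'
```

```bash
python3 - <<'E'
from h import *
a=cv2.imread("pics/scene0.png");b=cv2.imread("pics/side0.png")
ha=cv2.cvtColor(a,cv2.COLOR_BGR2HSV);hb=cv2.cvtColor(b,cv2.COLOR_BGR2HSV)
print(ha[262,188:236].tolist()); print(hb[343,326:376].tolist())
c1=cv2.resize(a[210:330,250:410],(800,600),interpolation=cv2.INTER_CUBIC)
c2=cv2.resize(b[180:300,255:475],(800,436),interpolation=cv2.INTER_CUBIC)
cv2.imwrite("pics/c1.png",c1);cv2.imwrite("pics/c2.png",c2)
cv2.imwrite("pics/c3.png",np.vstack([cv2.resize(a[245:305,165:295],(650,300)),cv2.resize(b[300:360,310:440],(650,300))]))
E
```

```text
[[13, 24, 97], [26, 23, 88], [42, 16, 78], [69, 59, 74], [74, 75, 68], [71, 81, 69], [73, 75, 71], [72, 72, 71], [71, 80, 70], [60, 51, 75], [35, 52, 99], [27, 60, 119], [28, 61, 117], [31, 53, 110], [35, 51, 100], [33, 52, 94], [41, 54, 89], [41, 49, 84], [45, 51, 80], [45, 59, 78], [60, 44, 76], [54, 52, 73], [49, 50, 72], [48, 48, 69], [48, 54, 71], [49, 54, 66], [51, 48, 69], [41, 61, 71], [39, 45, 73], [36, 50, 77], [30, 52, 73], [25, 60, 81], [22, 62, 90], [25, 63, 89], [23, 68, 90], [21, 67, 92], [24, 67, 95], [22, 66, 97], [19, 64, 99], [21, 66, 100], [20, 69, 103], [24, 67, 103], [35, 50, 102], [37, 30, 109], [22, 22, 130], [15, 26, 139], [18, 24, 137], [22, 28, 137]]
[[10, 14, 170], [12, 15, 168], [9, 15, 169], [14, 17, 167], [10, 14, 169], [13, 11, 167], [10, 14, 169], [15, 10, 153], [53, 24, 84], [39, 34, 74], [45, 34, 74], [43, 41, 74], [38, 37, 76], [47, 31, 74], [67, 40, 83], [73, 63, 97], [70, 57, 98], [73, 64, 96], [72, 54, 95], [68, 53, 97], [48, 46, 122], [25, 50, 180], [22, 53, 220], [21, 52, 221], [21, 54, 221], [21, 55, 222], [22, 54, 221], [21, 53, 221], [21, 54, 221], [21, 54, 222], [22, 54, 221], [21, 53, 221], [21, 54, 221], [21, 54, 221], [21, 54, 221], [22, 53, 222], [21, 53, 221], [22, 54, 220], [21, 56, 206], [42, 43, 135], [71, 55, 93], [71, 54, 95], [72, 61, 96], [67, 41, 105], [43, 13, 138], [10, 14, 170], [11, 12, 166], [15, 12, 170], [6, 15, 171], [4, 12, 169]]
```

View pics/c1.png

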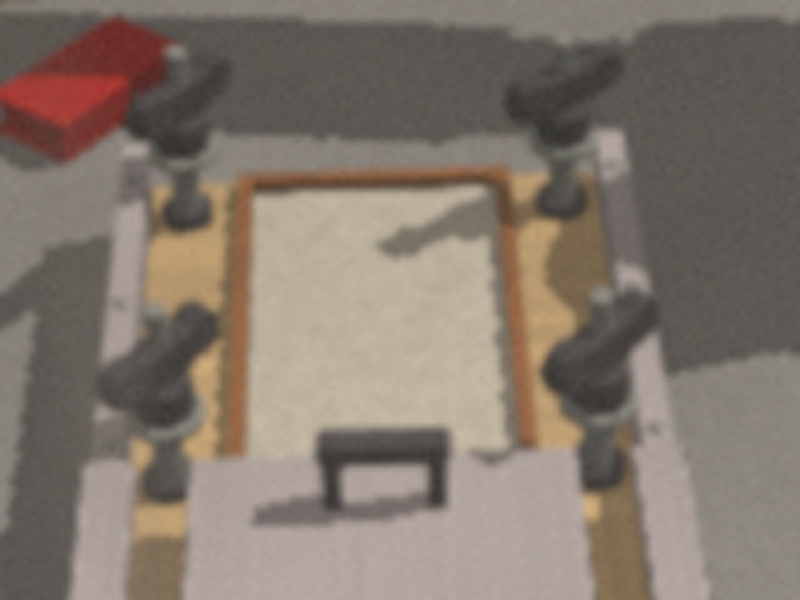

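View pics/c2.png

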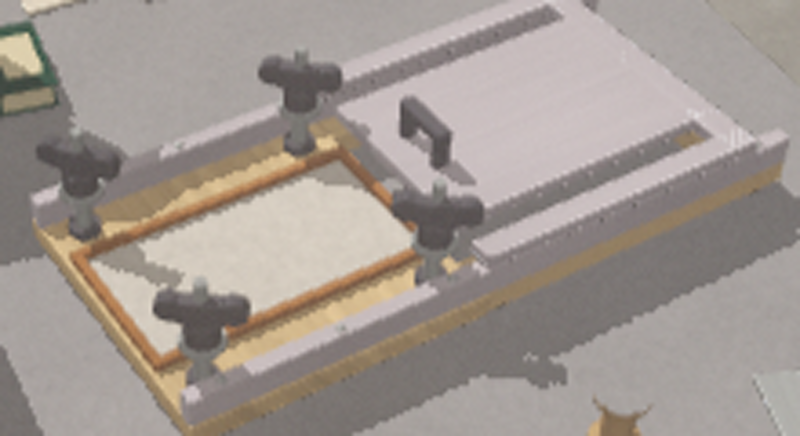

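View pics/c3.png

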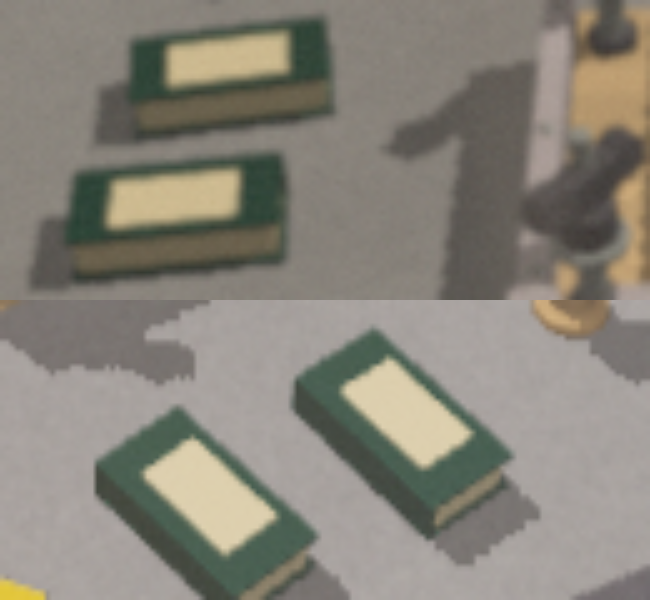

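Both pictures show two green books with cream labels, so the choice is confirmed. The third matching book is at (461,266) in the scene view. Wings, kerb and handle are clear. Next I fit the press and book poses.

```bash
python3 - <<'E'
from h import *
N=dict(nl=(-.1,.095),nr=(-.1,-.095),fl=(.1,.095),fr=(.1,-.095))
sc=dict(nl=(565,85),nr=(182,98),fl=(602,338),fr=(160,355)); sd=dict(nl=(80,158),nr=(202,308),fl=(300,82),fr=(437,210))
o=[];
for k in N:
    o.append(("scene",(250+sc[k][0]/5,210+sc[k][1]/5),(*N[k],.104)))
    o.append(("side",(255+sd[k][0]/3.636,180+sd[k][1]/3.636),(*N[k],.104)))
o+= [("scene",(299.6,248),(-.118,-.062,.03)),("scene",(349,246.4),(-.118,.062,.03))]
def W(v,P): c,s=np.cos(v[2]),np.sin(v[2]); return np.array([v[0]+c*P[0]-s*P[1],v[1]+s*P[0]+c*P[1],P[2]])
f=lambda v:np.concatenate([proj(n,W(v,P))[0]-uv for n,uv,P in o])
r=least_squares(f,[.65,0,0]); print("press",r.x[:2].round(4),np.degrees(r.x[2]).round(2)); print(r.fun.reshape(-1,2).round(1).tolist())
for P in [(-.118,-.062,.03),(.118,.062,.03)]: print(W(r.x,P).round(3))
for z in(.1,): print("handle",ray("scene",(250+383/5,210+445/5),z).round(3), ray("side",(255+425/3.636,180+128/3.636),z).round(3))
a=cv2.imread("pics/scene0.png");b=cv2.imread("pics/side0.png")
def hull(im,seed,r):
    h=cv2.cvtColor(im,cv2.COLOR_BGR2HSV); m=((h[...,1]>36)).astype(np.uint8)
    m=cv2.morphologyEx(m,cv2.MORPH_OPEN,np.ones((2,2)))
    n,l=cv2.connectedComponents(m); i=l[seed[1],seed[0]]; assert i
    q=np.argwhere(l==i)[:,::-1].astype(np.int32); return cv2.convexHull(q)
for s1,s2 in(((211,258),(350,342)),((201,286),(390,325)),((461,264),(260,197))):
    h1,h2=hull(a,s1,0),hull(b,s2,0); print(cv2.boundingRect(h1),cv2.boundingRect(h2))
    for H in([("scene",None,None,h1),("side",None,None,h2)],[("scene",None,None,h1)],[("side",None,None,h2)]):
        v,e=fitbook(H,ray("scene",s1,.02)); print("book",v[:2].round(4),(np.degrees(v[2])%180).round(1),e.round(2))
E
```

```text
press [ 0.5289 -0.006 ] 6.86
[[-0.5, -0.1], [-1.0, 0.0], [-1.0, -0.3], [-0.8, 0.1], [-0.6, 1.1], [-0.6, -2.0], [-0.4, 0.5], [-0.7, -0.3], [0.9, 0.8], [-0.4, 0.9]]
[ 0.419 -0.082  0.03 ]
[0.639 0.07  0.03 ]
handle [0.684 0.013 0.1  ] [0.68  0.002 0.1  ]
(192, 250, 40, 23) (331, 323, 43, 41)
book [ 0.4639 -0.3074] 14.2 2.12
book [ 0.4618 -0.3062] 13.9 2.01
book [ 0.4648 -0.3091] 14.6 2.07
(179, 277, 44, 24) (371, 308, 42, 38)
book [ 0.5741 -0.3026] 10.9 2.36
book [ 0.5712 -0.3019] 8.2 2.02
book [ 0.5759 -0.3041] 10.9 2.43
(442, 257, 41, 22) (254, 188, 17, 16)Traceback (most recent call last):
  File "<stdin>", line 23, in <module>
  File "h.py", line 31, in fitbook
    best=min((least_squares(f,[x0[0],x0[1],t]) for t in np.arange(6)*np.pi/6),key=lambda r:r.cost)
  File "h.py", line 31, in <genexpr>
    best=min((least_squares(f,[x0[0],x0[1],t]) for t in np.arange(6)*np.pi/6),key=lambda r:r.cost)
              ~~~~~~~~~~~~~^^^^^^^^^^^^^^^^^^^
    return func(*args, **kwargs)
    result = trf(vector_fun.fun, vector_fun.jac, x0, f0, J0, lb, ub, ftol, xtol,
                 gtol, max_nfev,
[... 999 characters left out ...]
                      ^^^^^^^
    f = np.atleast_1d(self.fun(x, *self.args, **self.kwargs))
                      ~~~~~~~~^^^^^^^^^^^^^^^^^^^^^^^^^^^^^^
    return np.atleast_1d(self.fun(x))
                         ~~~~~~~~^^^
    return self.f(x, *self.args, **self.kwargs)
           ~~~~~~^^^^^^^^^^^^^^^^^^^^^^^^^^^^^^
  File "h.py", line 30, in f
    return np.concatenate([feats(proj(n,W,p,T))-feats(h.reshape(-1,2).astype(float)) for n,p,T,h in hulls])
                                 ~~~~^^^^^^^^^
  File "h.py", line 6, in proj
    p=p or ctrl.camera_params(n); T=p["cam_to_world"] if T is None else T
           ~~~~~~~~~~~~~~~~~~^^^
ValueError: time passes only in moves, steps and waits
```

```bash
cat >> h.py <<'E'
_cp={}
def cp(n):
    if n not in _cp: _cp[n]=ctrl.camera_params(n)
    return _cp[n]
PRESS=(.5289,-.006,np.radians(6.86))
def W(P,v=None):
    v=v or PRESS; c,s=np.cos(v[2]),np.sin(v[2]); return np.array([v[0]+c*P[0]-s*P[1],v[1]+s*P[0]+c*P[1],P[2]])
def plan(*wps):
    "each wp (x,y,z,yaw_deg): print the delta from the previous, tool axes"
    o=ctrl.get_obs(); p=o["tool_pos"]; Rm=R.from_euler("xyz",o["orientation"],degrees=True)
    print("t",round(o["clock"],2),"at",(p*1000).round(1),o["orientation"].round(1),"open",round(o["opening"]*1000,1),"F",o["force"].round(1),"g",round(o["gripper_force"],1))
    for w in wps:
        t=R.from_euler("xyz",[180,0,w[3]],degrees=True); d=Rm.inv().apply(np.array(w[:3])-p)*1000; a=np.degrees((Rm.inv()*t).as_rotvec())
        print("->",np.array(w).round(3),"dpos",d.round(1),"ang",a.round(1),"rows",max(np.linalg.norm(d)/50,np.linalg.norm(a)/8.59).round(1)); p=np.array(w[:3]); Rm=t
def side(n,im,seed,sat=36):
    h=cv2.cvtColor(im,cv2.COLOR_RGB2HSV); m=cv2.morphologyEx((h[...,1]>sat).astype(np.uint8),cv2.MORPH_OPEN,np.ones((2,2)))
    _,l=cv2.connectedComponents(m); return cv2.convexHull(np.argwhere(l==l[seed[1],seed[0]])[:,::-1].astype(np.int32))
E
python3 - <<'E'
from h import *
c=cp("scene");a=cv2.imread("pics/scene0.png")[:,:,::-1].copy()
v,e=fitbook([("scene",c,None,side("scene",a,(461,264)))],ray("scene",(461,264),.02,c)); print(v[:2],np.degrees(v[2])%180,e)
yaw=(np.degrees(v[2])%180); yaw=yaw-90 if yaw<100 else yaw-180-90
plan((v[0],v[1],.25,yaw))
E
```

```text
[0.44688826 0.32663531] 0.998627049431974 3.1892772447560733
t 0.15 at [271.3 617.7 225.8] [179.9  -0.  -23.7] open 87.5 F [ 0.4 -0.2  0.5] g 0.0
-> [  0.447   0.327   0.25  -89.001] dpos [277.8 195.9 -23.9] ang [ 0.1 -0.  65.3] rows 7.6
```

>>> apply_moves(deltas=[{"fingers":80,"delta_pos":[278,196,-24],"angular":[0,0,65]},{"fingers":80,"delta_pos":[278,196,-24],"angular":[0,0,65]},{"fingers":80,"delta_pos":[278,196,-24],"angular":[0,0,65]},{"fingers":80,"delta_pos":[278,196,-24],"angular":[0,0,65]},{"fingers":80,"delta_pos":[278,196,-24],"angular":[0,0,65]},{"fingers":80,"delta_pos":[278,196,-24],"angular":[0,0,65]},{"fingers":80,"delta_pos":[278,196,-24],"angular":[0,0,65]},{"fingers":80,"delta_pos":[278,196,-24],"angular":[0,0,65]},{"fingers":80,"delta_pos":[278,196,-24],"angular":[0,0,65]},{"fingers":80,"delta_pos":[278,196,-24],"angular":[0,0,65]}])

```text
clock: 1.15
tool_pos: [0.447, 0.3268, 0.2504]
orientation: [180.0, -0.0, -88.6]
force: [-0.2, 0.2, -0.6]
opening: 0.0798
gripper_force: 0.0
```

```bash
python3 - <<'E'
from h import *
plan()
T=wristT(); im=ctrl.snapshot("wrist"); cv2.imwrite("pics/w1.png",im[:,:,::-1])
print(proj("w",[.447,.327,.026],cp("wrist"),T))
E
```

```text
t 1.15 at [447.  326.8 250.4] [180.   -0.  -88.6] open 79.8 F [-0.2  0.2 -0.6] g 0.0
[[311.93051752 201.80418438]]
```

View pics/w1.png

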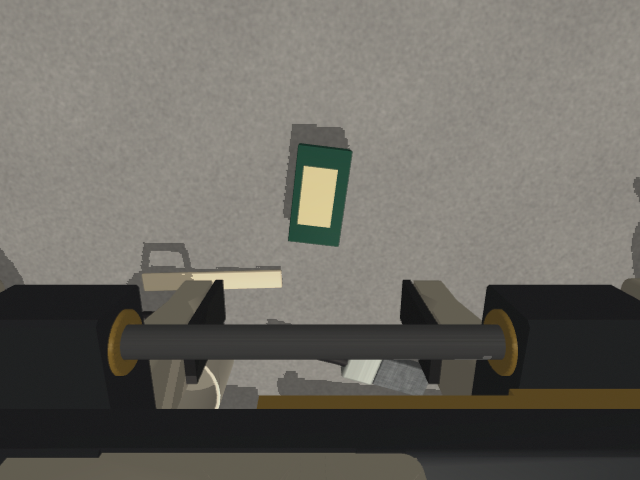

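The wrist picture shows the green book at (320,195), alone, with the folder tip at (281,278) and the pot well clear.

```bash
cat >> h.py <<'E'
def wristbook(base=0.,save=None,near=(320,200)):
    T=wristT(); im=ctrl.snapshot("wrist")
    if save: cv2.imwrite(save,im[:,:,::-1])
    h=cv2.cvtColor(im,cv2.COLOR_RGB2HSV)
    m=((h[...,0]>60)&(h[...,0]<95)&(h[...,1]>60)).astype(np.uint8); m[285:]=0
    m=cv2.morphologyEx(m,cv2.MORPH_OPEN,np.ones((3,3)))
    out=[]
    for c,s,hl in blobs(m,600):
        v,e=fitbook([("w",cp("wrist"),T,hl)],ray("w",c,base+.02,cp("wrist"),T),base)
        a=np.degrees(v[2])%180; a=a-180 if a>90 else a
        out.append((v[0],v[1],a,e)); print("book px",c.round(),"pos",v[:2].round(4),"ang",a.round(1),"rms",e.round(2))
    return out
E
python3 - <<'E'
from h import *
b=wristbook()[0]
y=b[2]-90; t=W((.083,0,0)); py=np.degrees(PRESS[2])-90
plan((b[0],b[1],.1,y),(b[0],b[1],.0145,y),(b[0],b[1],.2,y),(t[0],t[1],.2,py),(t[0],t[1],.0462,py),(t[0],t[1],.2,py))
E
```

```text
book px [320. 192.] pos [0.4404 0.3221] ang -5.3 rms 1.14
t 1.25 at [446.8 327.4 250.3] [180.   -0.  -88.5] open 80.0 F [-0.7  0.2 -0.5] g 0.0
-> [  0.44    0.322   0.1   -95.35 ] dpos [  5.1   6.4 150.3] ang [ 0.  -0.   6.8] rows 3.0
-> [ 4.400e-01  3.220e-01  1.400e-02 -9.535e+01] dpos [ 0.  -0.  85.5] ang [0. 0. 0.] rows 1.7
-> [  0.44    0.322   0.2   -95.35 ] dpos [   0.     0.  -185.5] ang [0. 0. 0.] rows 3.7
-> [ 6.110e-01  4.000e-03  2.000e-01 -8.314e+01] dpos [ 300.9 -199.8   -0. ] ang [  0.    0.  -12.2] rows 7.2
-> [ 6.110e-01  4.000e-03  4.600e-02 -8.314e+01] dpos [  0.   -0.  153.8] ang [0. 0. 0.] rows 3.1
-> [ 6.110e-01  4.000e-03  2.000e-01 -8.314e+01] dpos [   0.     0.  -153.8] ang [0. 0. 0.] rows 3.1
```

>>> apply_moves(deltas=[{"fingers":80,"delta_pos":[5,6,50],"angular":[0,0,7]},{"fingers":80,"delta_pos":[5,6,100],"angular":[0,0,7]},{"fingers":80,"delta_pos":[5,6,150],"angular":[0,0,7]},{"fingers":80,"delta_pos":[5,6,180],"angular":[0,0,7]},{"fingers":80,"delta_pos":[5,6,210],"angular":[0,0,7]},{"fingers":80,"delta_pos":[5,6,236],"angular":[0,0,7]},{"fingers":80,"delta_pos":[5,6,236],"angular":[0,0,7]},{"fingers":40,"delta_pos":[5,6,236],"angular":[0,0,7]},{"fingers":40,"delta_pos":[5,6,236],"angular":[0,0,7]},{"fingers":40,"delta_pos":[5,6,236],"angular":[0,0,7]}])

```text
clock: 2.25
tool_pos: [0.4418, 0.3227, 0.0161]
orientation: [-179.9, 0.1, -95.7]
force: [0.3, -0.4, -0.2]
opening: 0.0614
gripper_force: 0.0
```

>>> apply_moves(deltas=[{"fingers":40,"delta_pos":[0,0,0],"angular":[0,0,0]},{"fingers":40,"delta_pos":[0,0,0],"angular":[0,0,0]},{"fingers":40,"delta_pos":[0,0,0],"angular":[0,0,0]},{"fingers":40,"delta_pos":[0,0,-5],"angular":[0,0,0]},{"fingers":40,"delta_pos":[0,0,-25],"angular":[0,0,0]},{"fingers":40,"delta_pos":[0,0,-60],"angular":[0,0,0]},{"fingers":40,"delta_pos":[0,0,-100],"angular":[0,0,0]},{"fingers":40,"delta_pos":[0,0,-150],"angular":[0,0,0]},{"fingers":40,"delta_pos":[0,0,-185],"angular":[0,0,0]},{"fingers":40,"delta_pos":[0,0,-185],"angular":[0,0,0]}])

```text
clock: 3.25
tool_pos: [0.4433, 0.3235, 0.2058]
orientation: [-179.7, 0.5, -95.7]
force: [0.2, -0.3, -1.5]
opening: 0.0537
gripper_force: 30.0
```

```bash
python3 - <<'E'
from h import *
t=W((.083,0,0)); py=np.degrees(PRESS[2])-90
plan((t[0],t[1],.2,py),(t[0],t[1],.0462,py),(t[0],t[1],.2,py))
cv2.imwrite("pics/w2.png",ctrl.snapshot("wrist")[:,:,::-1])
E
```

```text
t 3.25 at [443.3 323.5 205.8] [-179.7    0.5  -95.7] open 53.7 F [ 0.2 -0.3 -1.5] g 30.0
-> [ 6.110e-01  4.000e-03  2.000e-01 -8.314e+01] dpos [ 301.5 -198.7    4.5] ang [ -0.4   0.4 -12.5] rows 7.2
-> [ 6.110e-01  4.000e-03  4.600e-02 -8.314e+01] dpos [  0.   -0.  153.8] ang [0. 0. 0.] rows 3.1
-> [ 6.110e-01  4.000e-03  2.000e-01 -8.314e+01] dpos [   0.     0.  -153.8] ang [0. 0. 0.] rows 3.1
```

View pics/w2.png

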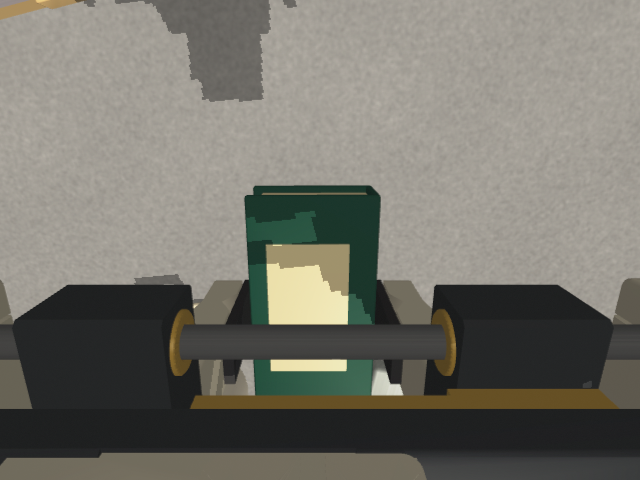

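The wrist picture shows the book held square between the pads, around (315,290).

>>> apply_moves(deltas=[{"fingers":40,"delta_pos":[40,-26,0],"angular":[0,0,-2]},{"fingers":40,"delta_pos":[80,-53,0],"angular":[0,0,-4]},{"fingers":40,"delta_pos":[120,-79,0],"angular":[0,0,-6]},{"fingers":40,"delta_pos":[160,-106,0],"angular":[0,0,-8]},{"fingers":40,"delta_pos":[200,-132,0],"angular":[0,0,-10]},{"fingers":40,"delta_pos":[240,-159,0],"angular":[0,0,-12]},{"fingers":40,"delta_pos":[275,-182,0],"angular":[0,0,-12.5]},{"fingers":40,"delta_pos":[301,-199,0],"angular":[0,0,-12.5]},{"fingers":40,"delta_pos":[301,-199,0],"angular":[0,0,-12.5]},{"fingers":40,"delta_pos":[301,-199,0],"angular":[0,0,-12.5]}])

```text
clock: 4.3
tool_pos: [0.6085, 0.0013, 0.1978]
orientation: [179.8, -0.0, -83.3]
force: [0.1, -1.2, -1.0]
opening: 0.0536
gripper_force: 30.0
```

>>> apply_moves(deltas=[{"fingers":40,"delta_pos":[0,0,0],"angular":[0,0,0]},{"fingers":40,"delta_pos":[0,0,0],"angular":[0,0,0]},{"fingers":40,"delta_pos":[0,0,0],"angular":[0,0,0]}])

```text
clock: 4.6
tool_pos: [0.609, 0.0032, 0.1996]
orientation: [-180.0, 0.0, -83.1]
force: [-0.2, 0.8, -0.6]
opening: 0.0538
gripper_force: 30.0
```

```bash
python3 - <<'E'
from h import *
t=W((.083,0,0)); py=np.degrees(PRESS[2])-90
plan((t[0],t[1],.0455,py),(t[0],t[1],.2,py))
T=wristT();im=ctrl.snapshot("wrist")[:,:,::-1].copy()
for P in [(-.118,-.062,.03),(.118,-.062,.03),(.118,.062,.03),(-.118,.062,.03),(-.1,.095,.104),(-.1,-.095,.104),(.1,.095,.104),(.1,-.095,.104)]:
    q=proj("w",W(P),cp("wrist"),T)[0]; print(P,q.round()); cv2.drawMarker(im,tuple(int(x) for x in q.clip(-999,999)),(0,0,255),0,14,1)
cv2.imwrite("pics/w3.png",im)
E
```

```text
t 4.6 at [609.    3.2 199.6] [-180.     0.   -83.1] open 53.8 F [-0.2  0.8 -0.6] g 30.0
-> [ 6.110e-01  4.000e-03  4.600e-02 -8.314e+01] dpos [ -0.4  -2.3 154.1] ang [-0.  0.  0.] rows 3.1
-> [ 6.110e-01  4.000e-03  2.000e-01 -8.314e+01] dpos [   0.     0.  -154.5] ang [0. 0. 0.] rows 3.1
(-0.118, -0.062, 0.03) [549. 142.]
(0.118, -0.062, 0.03) [267. 142.]
(0.118, 0.062, 0.03) [272. 279.]
(-0.118, 0.062, 0.03) [526. 280.]
(-0.1, 0.095, 0.104) [547. 357.]
(-0.1, -0.095, 0.104) [600.  94.]
(0.1, 0.095, 0.104) [286. 357.]
(0.1, -0.095, 0.104) [281.  94.]
```

View pics/w3.png

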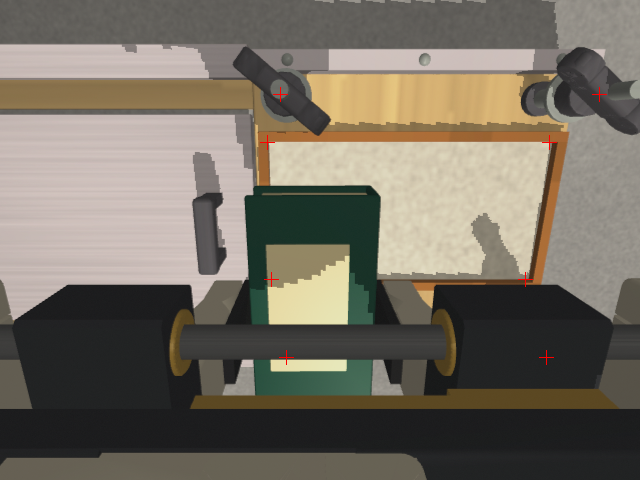

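The overlay matches the kerb corner at (267,142) and the nuts, so the press pose is good. The platen edge is close to the well, so I place this book at press x = +0.070.

>>> apply_moves(deltas=[{"fingers":40,"delta_pos":[0,11,30],"angular":[0,0,0]},{"fingers":40,"delta_pos":[0,11,60],"angular":[0,0,0]},{"fingers":40,"delta_pos":[0,11,90],"angular":[0,0,0]},{"fingers":40,"delta_pos":[0,11,115],"angular":[0,0,0]},{"fingers":40,"delta_pos":[0,11,130],"angular":[0,0,0]},{"fingers":40,"delta_pos":[0,11,140],"angular":[0,0,0]},{"fingers":40,"delta_pos":[0,11,147],"angular":[0,0,0]},{"fingers":40,"delta_pos":[0,11,151],"angular":[0,0,0]},{"fingers":40,"delta_pos":[0,11,153.5],"angular":[0,0,0]},{"fingers":40,"delta_pos":[0,11,153.5],"angular":[0,0,0]}])

```text
clock: 5.65
tool_pos: [0.5986, 0.0011, 0.0464]
orientation: [-180.0, 0.0, -83.2]
force: [0.1, 0.1, -0.3]
opening: 0.0536
gripper_force: 30.0
```

```bash
python3 - <<'E'
from h import *
plan((.464,-.308,.25,-76))
E
```

```text
t 5.65 at [598.6   1.1  46.4] [-180.     0.   -83.2] open 53.6 F [ 0.1  0.1 -0.3] g 30.0
-> [  0.464  -0.308   0.25  -76.   ] dpos [ 291.   170.1 -203.7] ang [-0.   0.  -7.2] rows 7.9
```

>>> apply_moves(deltas=[{"fingers":58,"delta_pos":[0,0,0],"angular":[0,0,0]},{"fingers":58,"delta_pos":[0,0,0],"angular":[0,0,0]},{"fingers":58,"delta_pos":[0,0,0],"angular":[0,0,0]},{"fingers":58,"delta_pos":[0,0,-10],"angular":[0,0,0]},{"fingers":58,"delta_pos":[0,0,-30],"angular":[0,0,0]},{"fingers":58,"delta_pos":[0,0,-60],"angular":[0,0,0]},{"fingers":58,"delta_pos":[0,0,-100],"angular":[0,0,0]},{"fingers":58,"delta_pos":[0,0,-150],"angular":[0,0,0]},{"fingers":58,"delta_pos":[0,0,-204],"angular":[0,0,0]},{"fingers":58,"delta_pos":[0,0,-204],"angular":[0,0,0]}])

```text
clock: 6.65
tool_pos: [0.6017, 0.0011, 0.2589]
orientation: [-179.3, 0.0, -83.2]
force: [1.2, 0.4, 0.3]
opening: 0.0581
gripper_force: 0.0
```

>>> apply_moves(deltas=[{"fingers":80,"delta_pos":[40,24,0],"angular":[0,0,-1]},{"fingers":80,"delta_pos":[80,47,0],"angular":[0,0,-3]},{"fingers":80,"delta_pos":[120,70,0],"angular":[0,0,-5]},{"fingers":80,"delta_pos":[160,94,0],"angular":[0,0,-7]},{"fingers":80,"delta_pos":[200,117,0],"angular":[0,0,-7]},{"fingers":80,"delta_pos":[240,140,0],"angular":[0,0,-7]},{"fingers":80,"delta_pos":[270,158,0],"angular":[0,0,-7]},{"fingers":80,"delta_pos":[291,170,0],"angular":[0,0,-7]},{"fingers":80,"delta_pos":[291,170,0],"angular":[0,0,-7]},{"fingers":80,"delta_pos":[291,170,0],"angular":[0,0,-7]}])

```text
clock: 7.65
tool_pos: [0.4637, -0.3085, 0.2505]
orientation: [-180.0, -0.0, -76.3]
force: [0.0, 0.7, -0.4]
opening: 0.0801
gripper_force: 0.0
```

>>> apply_moves(deltas=[{"fingers":80,"delta_pos":[0,0,0],"angular":[0,0,0]},{"fingers":80,"delta_pos":[0,0,0],"angular":[0,0,0]}])

```text
clock: 7.85
tool_pos: [0.4644, -0.3073, 0.2503]
orientation: [-180.0, -0.0, -76.1]
force: [-0.2, 0.5, -0.6]
opening: 0.0798
gripper_force: 0.0
```

```bash
python3 - <<'E'
from h import *
bs=wristbook(save="pics/w4.png")
for b in bs:
    y=b[2]-90; plan((b[0],b[1],.0145,y))
E
```

```text
book px [214. 175.] pos [ 0.57   -0.3049] ang 12.9 rms 1.42
book px [318. 195.] pos [ 0.46   -0.3101] ang 15.2 rms 1.25
t 7.9 at [ 464.4 -307.3  250.2] [-180.    -0.   -76.1] open 80.0 F [ 0.3  0.2 -0.1] g 0.0
-> [ 5.7000e-01 -3.0500e-01  1.4000e-02 -7.7058e+01] dpos [  23.  -103.   235.7] ang [-0.  -0.   0.9] rows 5.2
t 7.9 at [ 464.4 -307.3  250.2] [-180.    -0.   -76.1] open 80.0 F [ 0.3  0.2 -0.1] g 0.0
-> [ 4.6000e-01 -3.1000e-01  1.4000e-02 -7.4801e+01] dpos [  1.7   5.1 235.7] ang [-0.  -0.  -1.3] rows 4.7
```

>>> apply_moves(deltas=[{"fingers":74,"delta_pos":[2,5,50],"angular":[0,0,-1.3]},{"fingers":74,"delta_pos":[2,5,100],"angular":[0,0,-1.3]},{"fingers":74,"delta_pos":[2,5,150],"angular":[0,0,-1.3]},{"fingers":74,"delta_pos":[2,5,185],"angular":[0,0,-1.3]},{"fingers":74,"delta_pos":[2,5,212],"angular":[0,0,-1.3]},{"fingers":74,"delta_pos":[2,5,230],"angular":[0,0,-1.3]},{"fingers":74,"delta_pos":[2,5,236],"angular":[0,0,-1.3]},{"fingers":74,"delta_pos":[2,5,236],"angular":[0,0,-1.3]},{"fingers":40,"delta_pos":[2,5,236],"angular":[0,0,-1.3]},{"fingers":40,"delta_pos":[2,5,236],"angular":[0,0,-1.3]}])

```text
clock: 8.9
tool_pos: [0.4606, -0.3113, 0.0154]
orientation: [-179.9, -0.1, -74.9]
force: [0.1, 0.3, -0.1]
opening: 0.063
gripper_force: 0.0
```

>>> apply_moves(deltas=[{"fingers":40,"delta_pos":[0,0,0],"angular":[0,0,0]},{"fingers":40,"delta_pos":[0,0,0],"angular":[0,0,0]},{"fingers":40,"delta_pos":[0,0,0],"angular":[0,0,0]},{"fingers":40,"delta_pos":[0,0,0],"angular":[0,0,0]},{"fingers":40,"delta_pos":[0,0,-10],"angular":[0,0,0]},{"fingers":40,"delta_pos":[0,0,-35],"angular":[0,0,0]},{"fingers":40,"delta_pos":[0,0,-75],"angular":[0,0,0]},{"fingers":40,"delta_pos":[0,0,-125],"angular":[0,0,0]},{"fingers":40,"delta_pos":[0,0,-170],"angular":[0,0,0]},{"fingers":40,"delta_pos":[0,0,-185],"angular":[0,0,0]}])

```text
clock: 9.9
tool_pos: [0.4613, -0.3122, 0.2052]
orientation: [-179.6, -0.3, -74.9]
force: [0.8, 0.1, -2.0]
opening: 0.0539
gripper_force: 30.0
```

```bash
python3 - <<'E'
from h import *
t=W((-.009,0,0)); py=np.degrees(PRESS[2])-90
plan((t[0],t[1],.2,py),(t[0],t[1],.0462,py))
E
```

```text
t 9.9 at [ 461.3 -312.2  205.2] [-179.6   -0.3  -74.9] open 53.9 F [ 0.8  0.1 -2. ] g 30.0
-> [ 5.200e-01 -7.000e-03  2.000e-01 -8.314e+01] dpos [-279.3 -136.1    4.7] ang [-0.4 -0.3  8.3] rows 6.2
-> [ 5.200e-01 -7.000e-03  4.600e-02 -8.314e+01] dpos [  0.   -0.  153.8] ang [0. 0. 0.] rows 3.1
```

>>> apply_moves(deltas=[{"fingers":40,"delta_pos":[-40,-19,0],"angular":[0,0,1]},{"fingers":40,"delta_pos":[-80,-39,0],"angular":[0,0,3]},{"fingers":40,"delta_pos":[-120,-58,0],"angular":[0,0,5]},{"fingers":40,"delta_pos":[-160,-78,0],"angular":[0,0,7]},{"fingers":40,"delta_pos":[-200,-97,0],"angular":[0,0,8]},{"fingers":40,"delta_pos":[-235,-114,0],"angular":[0,0,8]},{"fingers":40,"delta_pos":[-262,-128,0],"angular":[0,0,8]},{"fingers":40,"delta_pos":[-279,-136,0],"angular":[0,0,8]},{"fingers":40,"delta_pos":[-279,-136,0],"angular":[0,0,8]},{"fingers":40,"delta_pos":[-279,-136,0],"angular":[0,0,8]}])

```text
clock: 10.9
tool_pos: [0.5179, -0.0063, 0.1993]
orientation: [180.0, 0.0, -82.9]
force: [-0.6, 0.3, -0.3]
opening: 0.0537
gripper_force: 30.0
```

>>> apply_moves(deltas=[{"fingers":40,"delta_pos":[0,0,0],"angular":[0,0,0]},{"fingers":40,"delta_pos":[0,0,0],"angular":[0,0,0]},{"fingers":40,"delta_pos":[0,0,0],"angular":[0,0,0]}])

```text
clock: 11.2
tool_pos: [0.5181, -0.0071, 0.1991]
orientation: [-180.0, 0.0, -83.0]
force: [-0.4, 0.1, -1.2]
opening: 0.0536
gripper_force: 30.0
```

```bash
python3 - <<'E'
from h import *
t=W((-.009,0,0)); py=np.degrees(PRESS[2])-90
plan((t[0],t[1],.0455,py))
T=wristT();im=ctrl.snapshot("wrist")[:,:,::-1].copy()
for P in [(.097,y,.056) for y in(-.05,.05)]+[(.043,y,.056) for y in(-.05,.05)]:
    q=proj("w",W(P),cp("wrist"),T)[0]; cv2.drawMarker(im,tuple(int(x) for x in q.clip(-999,999)),(0,0,255),0,14,1)
cv2.imwrite("pics/w5.png",im)
E
```

```text
t 11.2 at [518.1  -7.1 199.1] [-180.    0.  -83.] open 53.6 F [-0.4  0.1 -1.2] g 30.0
-> [ 5.200e-01 -7.000e-03  4.600e-02 -8.314e+01] dpos [  0.2  -1.8 153.6] ang [-0.   0.   0.2] rows 3.1
```

View pics/w5.png

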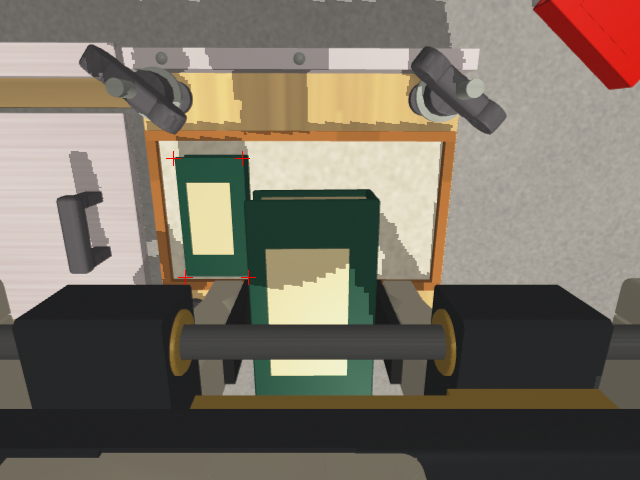

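The first book lies flat in the well at (213,215), a few mm to the near side of its target. Now I lower the second.

>>> apply_moves(deltas=[{"fingers":40,"delta_pos":[0,0,30],"angular":[0,0,0]},{"fingers":40,"delta_pos":[0,0,60],"angular":[0,0,0]},{"fingers":40,"delta_pos":[0,0,90],"angular":[0,0,0]},{"fingers":40,"delta_pos":[0,0,110],"angular":[0,0,0]},{"fingers":40,"delta_pos":[0,0,125],"angular":[0,0,0]},{"fingers":40,"delta_pos":[0,0,137],"angular":[0,0,0]},{"fingers":40,"delta_pos":[0,0,146],"angular":[0,0,0]},{"fingers":40,"delta_pos":[0,0,151],"angular":[0,0,0]},{"fingers":40,"delta_pos":[0,0,153],"angular":[0,0,0]},{"fingers":40,"delta_pos":[0,0,153],"angular":[0,0,0]}])

```text
clock: 12.25
tool_pos: [0.5185, -0.0064, 0.0463]
orientation: [-180.0, -0.0, -82.9]
force: [-0.2, 0.3, -1.1]
opening: 0.0536
gripper_force: 30.0
```

>>> apply_moves(deltas=[{"fingers":57,"delta_pos":[0,0,0],"angular":[0,0,0]},{"fingers":57,"delta_pos":[0,0,0],"angular":[0,0,0]},{"fingers":57,"delta_pos":[0,0,0],"angular":[0,0,0]},{"fingers":57,"delta_pos":[0,0,-10],"angular":[0,0,0]},{"fingers":57,"delta_pos":[0,0,-30],"angular":[0,0,0]},{"fingers":57,"delta_pos":[0,0,-60],"angular":[0,0,0]},{"fingers":57,"delta_pos":[0,0,-100],"angular":[0,0,0]},{"fingers":57,"delta_pos":[0,0,-150],"angular":[0,0,0]},{"fingers":57,"delta_pos":[0,0,-204],"angular":[0,0,0]},{"fingers":57,"delta_pos":[0,0,-204],"angular":[0,0,0]}])

```text
clock: 13.25
tool_pos: [0.5215, -0.0061, 0.2583]
orientation: [-179.3, 0.0, -82.9]
force: [0.6, -0.3, -0.8]
opening: 0.0567
gripper_force: 0.0
```

```bash
python3 - <<'E'
from h import *
plan((.57,-.305,.25,-77))
E
```

```text
t 13.25 at [521.5  -6.1 258.3] [-179.3    0.   -82.9] open 56.7 F [ 0.6 -0.3 -0.8] g 0.0
-> [  0.57   -0.305   0.25  -77.   ] dpos [302.6 -10.9   8.3] ang [-0.7 -0.  -5.9] rows 6.1
```

>>> apply_moves(deltas=[{"fingers":74,"delta_pos":[45,-2,0],"angular":[0,0,-1]},{"fingers":74,"delta_pos":[90,-4,0],"angular":[0,0,-2]},{"fingers":74,"delta_pos":[135,-6,0],"angular":[0,0,-3]},{"fingers":74,"delta_pos":[180,-8,0],"angular":[0,0,-4]},{"fingers":74,"delta_pos":[225,-10,0],"angular":[0,0,-5]},{"fingers":74,"delta_pos":[262,-11,0],"angular":[0,0,-6]},{"fingers":74,"delta_pos":[290,-11,0],"angular":[0,0,-6]},{"fingers":74,"delta_pos":[303,-11,0],"angular":[0,0,-6]},{"fingers":74,"delta_pos":[303,-11,0],"angular":[0,0,-6]},{"fingers":74,"delta_pos":[303,-11,0],"angular":[0,0,-6]}])

```text
clock: 14.25
tool_pos: [0.5664, -0.3052, 0.2503]
orientation: [-180.0, 0.0, -76.9]
force: [-2.1, -0.4, 0.0]
opening: 0.0741
gripper_force: 0.0
```

>>> apply_moves(deltas=[{"fingers":74,"delta_pos":[0,0,0],"angular":[0,0,0]},{"fingers":74,"delta_pos":[0,0,0],"angular":[0,0,0]}])

```text
clock: 14.45
tool_pos: [0.5668, -0.3046, 0.2506]
orientation: [-180.0, -0.0, -76.8]
force: [-0.8, -0.1, -0.0]
opening: 0.0741
gripper_force: 0.0
```

```bash
python3 - <<'E'
from h import *
bs=wristbook(save="pics/w6.png")
for b in bs:
    y=b[2]-90; plan((b[0],b[1],.0145,y))
E
```

```text
book px [311. 195.] pos [ 0.5698 -0.3052] ang 12.9 rms 1.33
t 14.5 at [ 566.8 -304.7  250.5] [-180.    -0.   -76.8] open 74.2 F [ 0.4 -0.6 -0. ] g 0.0
-> [ 5.7000e-01 -3.0500e-01  1.4000e-02 -7.7112e+01] dpos [  1.1  -2.7 236. ] ang [-0.  -0.   0.3] rows 4.7
```

>>> apply_moves(deltas=[{"fingers":74,"delta_pos":[1,-3,50],"angular":[0,0,0]},{"fingers":74,"delta_pos":[1,-3,100],"angular":[0,0,0]},{"fingers":74,"delta_pos":[1,-3,150],"angular":[0,0,0]},{"fingers":74,"delta_pos":[1,-3,185],"angular":[0,0,0]},{"fingers":74,"delta_pos":[1,-3,212],"angular":[0,0,0]},{"fingers":74,"delta_pos":[1,-3,230],"angular":[0,0,0]},{"fingers":74,"delta_pos":[1,-3,236],"angular":[0,0,0]},{"fingers":74,"delta_pos":[1,-3,236],"angular":[0,0,0]},{"fingers":40,"delta_pos":[1,-3,236],"angular":[0,0,0]},{"fingers":40,"delta_pos":[1,-3,236],"angular":[0,0,0]}])

```text
clock: 15.5
tool_pos: [0.5708, -0.3061, 0.0156]
orientation: [-179.9, -0.1, -76.9]
force: [-0.5, -0.4, 0.1]
opening: 0.0634
gripper_force: 0.0
```

>>> apply_moves(deltas=[{"fingers":40,"delta_pos":[0,0,0],"angular":[0,0,0]},{"fingers":40,"delta_pos":[0,0,0],"angular":[0,0,0]},{"fingers":40,"delta_pos":[0,0,0],"angular":[0,0,0]},{"fingers":40,"delta_pos":[0,0,0],"angular":[0,0,0]},{"fingers":40,"delta_pos":[0,0,-10],"angular":[0,0,0]},{"fingers":40,"delta_pos":[0,0,-35],"angular":[0,0,0]},{"fingers":40,"delta_pos":[0,0,-75],"angular":[0,0,0]},{"fingers":40,"delta_pos":[0,0,-125],"angular":[0,0,0]},{"fingers":40,"delta_pos":[0,0,-170],"angular":[0,0,0]},{"fingers":40,"delta_pos":[0,0,-185],"angular":[0,0,0]}])

```text
clock: 16.5
tool_pos: [0.5716, -0.307, 0.2057]
orientation: [-179.6, -0.3, -76.9]
force: [0.3, -0.7, -1.7]
opening: 0.0539
gripper_force: 30.0
```

```bash
python3 - <<'E'
from h import *
t=W((-.087,0,0)); py=np.degrees(PRESS[2])-90
plan((t[0],t[1],.2,py))
E
```

```text
t 16.5 at [ 571.6 -307.   205.7] [-179.6   -0.3  -76.9] open 53.9 F [ 0.3 -0.7 -1.7] g 30.0
-> [ 4.430e-01 -1.600e-02  2.000e-01 -8.314e+01] dpos [-312.3   59.8    3.8] ang [-0.4 -0.2  6.3] rows 6.4
```

>>> apply_moves(deltas=[{"fingers":40,"delta_pos":[-45,9,0],"angular":[0,0,1]},{"fingers":40,"delta_pos":[-90,17,0],"angular":[0,0,2]},{"fingers":40,"delta_pos":[-135,26,0],"angular":[0,0,3]},{"fingers":40,"delta_pos":[-180,34,0],"angular":[0,0,4]},{"fingers":40,"delta_pos":[-225,43,0],"angular":[0,0,5]},{"fingers":40,"delta_pos":[-265,51,0],"angular":[0,0,6]},{"fingers":40,"delta_pos":[-295,57,0],"angular":[0,0,6]},{"fingers":40,"delta_pos":[-312,60,0],"angular":[0,0,6]},{"fingers":40,"delta_pos":[-312,60,0],"angular":[0,0,6]},{"fingers":40,"delta_pos":[-312,60,0],"angular":[0,0,6]}])

```text
clock: 17.5
tool_pos: [0.4406, -0.0155, 0.1996]
orientation: [-180.0, 0.0, -82.8]
force: [0.5, -1.3, -1.9]
opening: 0.0536
gripper_force: 30.0
```

>>> apply_moves(deltas=[{"fingers":40,"delta_pos":[0,0,0],"angular":[0,0,0]},{"fingers":40,"delta_pos":[0,0,0],"angular":[0,0,0]},{"fingers":40,"delta_pos":[0,0,0],"angular":[0,0,0]}])

```text
clock: 17.8
tool_pos: [0.4408, -0.0163, 0.1989]
orientation: [180.0, -0.0, -83.0]
force: [0.5, 0.1, -1.8]
opening: 0.0539
gripper_force: 30.0
```

```bash
python3 - <<'E'
from h import *
t=W((-.087,0,0)); py=np.degrees(PRESS[2])-90
plan((t[0],t[1],.0455,py))
for b in wristbook(base=.03,save="pics/w7.png"):
    d=np.array(b[:2])-PRESS[:2]; c,s=np.cos(PRESS[2]),np.sin(PRESS[2]); print("in press",c*d[0]+s*d[1],-s*d[0]+c*d[1])
E
```

```text
t 17.8 at [440.8 -16.3 198.9] [180.  -0. -83.] open 53.9 F [ 0.5  0.1 -1.8] g 30.0
-> [ 4.430e-01 -1.600e-02  4.600e-02 -8.314e+01] dpos [  0.3  -1.8 153.4] ang [ 0.  -0.   0.2] rows 3.1
book px [126. 212.] pos [0.5988 0.0012] ang 6.8 rms 1.54
book px [281. 223.] pos [ 0.4697 -0.0086] ang 89.1 rms 35.86
in press 0.07020679855001263 -0.001234076689910892
in press -0.05906587647774098 0.004520603436070189
```

View pics/w7.png

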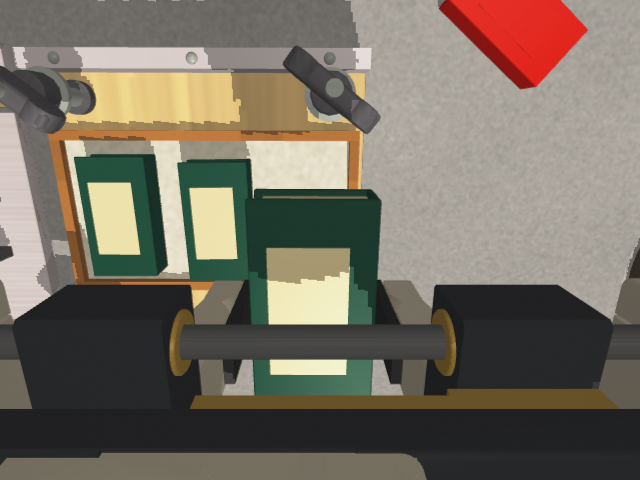

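Two books lie flat at (120,215) and (215,220), with free room for the third. I lower it.

>>> apply_moves(deltas=[{"fingers":40,"delta_pos":[0,-1,30],"angular":[0,0,0]},{"fingers":40,"delta_pos":[0,-1,60],"angular":[0,0,0]},{"fingers":40,"delta_pos":[0,-1,90],"angular":[0,0,0]},{"fingers":40,"delta_pos":[0,-1,110],"angular":[0,0,0]},{"fingers":40,"delta_pos":[0,-1,125],"angular":[0,0,0]},{"fingers":40,"delta_pos":[0,-1,137],"angular":[0,0,0]},{"fingers":40,"delta_pos":[0,-1,146],"angular":[0,0,0]},{"fingers":40,"delta_pos":[0,-1,151],"angular":[0,0,0]},{"fingers":40,"delta_pos":[0,-1,153],"angular":[0,0,0]},{"fingers":40,"delta_pos":[0,-1,153],"angular":[0,0,0]}])

```text
clock: 18.85
tool_pos: [0.4418, -0.0156, 0.0461]
orientation: [-180.0, -0.0, -82.9]
force: [-1.2, 0.8, -0.8]
opening: 0.0535
gripper_force: 30.0
```

>>> apply_moves(deltas=[{"fingers":56,"delta_pos":[0,0,0],"angular":[0,0,0]},{"fingers":56,"delta_pos":[0,0,0],"angular":[0,0,0]},{"fingers":56,"delta_pos":[0,0,0],"angular":[0,0,0]},{"fingers":56,"delta_pos":[0,0,-10],"angular":[0,0,0]},{"fingers":56,"delta_pos":[0,0,-30],"angular":[0,0,0]},{"fingers":56,"delta_pos":[0,0,-60],"angular":[0,0,0]},{"fingers":56,"delta_pos":[0,0,-100],"angular":[0,0,0]},{"fingers":56,"delta_pos":[0,0,-150],"angular":[0,0,0]},{"fingers":56,"delta_pos":[0,0,-204],"angular":[0,0,0]},{"fingers":56,"delta_pos":[0,0,-204],"angular":[0,0,0]}])

```text
clock: 19.85
tool_pos: [0.4447, -0.0152, 0.2577]
orientation: [-179.3, 0.1, -82.9]
force: [-0.1, -0.2, -0.5]
opening: 0.0561
gripper_force: 0.0
```

```bash
python3 - <<'E'
from h import *
a=ctrl.snapshot("scene")[:,:,::-1]; b=ctrl.snapshot("side")[:,:,::-1]
cv2.imwrite("pics/s2.png",np.hstack([cv2.resize(a[215:325,260:390],(400,338)),cv2.resize(b[170:300,260:420],(400,325))[:325].copy() if 0 else cv2.resize(b[170:300,260:420],(400,338))]))
t=W((.154,0,0)); py=np.degrees(PRESS[2])-90
T=wristT();
plan((t[0],t[1]-0.0,.2,py),(t[0],t[1],.081,py))
E
```

```text
t 19.95 at [442.3 -15.3 252.5] [-1.797e+02  1.000e-01 -8.290e+01] open 55.7 F [ 0.4  1.  -2. ] g 0.0
-> [ 6.820e-01  1.200e-02  2.000e-01 -8.314e+01] dpos [   2.2 -240.9   53.7] ang [-0.3  0.1  0.2] rows 4.9
-> [ 6.820e-01  1.200e-02  8.100e-02 -8.314e+01] dpos [  0.  -0. 119.] ang [0. 0. 0.] rows 2.4
```

View pics/s2.png

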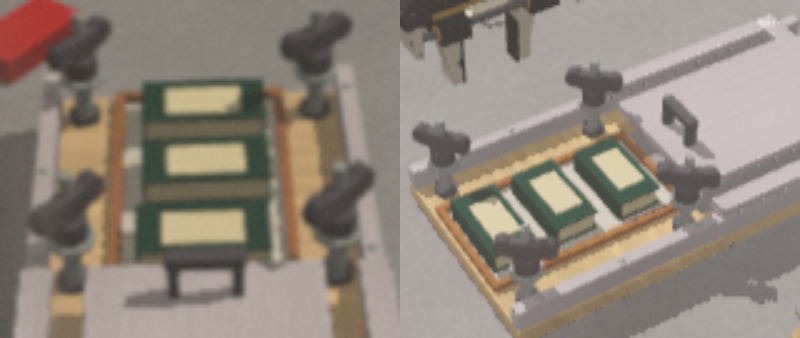

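All three books lie flat side by side in the well, at (205,100), (205,160) and (205,230) in the left half. Next is the handle.

```bash
python3 - <<'E'
from h import *
M=np.eye(4); M[:3,:3]=R.from_euler("xyz",[180,0,-83.1],degrees=True).as_matrix(); M[:3,3]=[.609,.0032,.1996]
T=M@cp("wrist")["mount"]
for uv in((205,235),(210,235)):
    q=ray("w",uv,.105,cp("wrist"),T); d=q[:2]-PRESS[:2]; c,s=np.cos(PRESS[2]),np.sin(PRESS[2]); print(q.round(4),c*d[0]+s*d[1],-s*d[0]+c*d[1])
E
```

```text
[0.6826 0.0092 0.105 ] 0.15441348134463606 -0.0032468871326174174
[0.6792 0.0088 0.105 ] 0.150949162483482 -0.003251273556616899
```

>>> apply_moves(deltas=[{"fingers":60,"delta_pos":[2,-45,0],"angular":[0,0,0]},{"fingers":60,"delta_pos":[2,-90,0],"angular":[0,0,0]},{"fingers":60,"delta_pos":[2,-135,0],"angular":[0,0,0]},{"fingers":60,"delta_pos":[2,-180,20],"angular":[0,0,0]},{"fingers":60,"delta_pos":[2,-215,40],"angular":[0,0,0]},{"fingers":60,"delta_pos":[2,-241,54],"angular":[0,0,0]},{"fingers":60,"delta_pos":[2,-241,54],"angular":[0,0,0]},{"fingers":60,"delta_pos":[2,-241,54],"angular":[0,0,0]},{"fingers":60,"delta_pos":[2,-241,54],"angular":[0,0,0]}])

```text
clock: 20.85
tool_pos: [0.6803, 0.012, 0.1959]
orientation: [180.0, -0.0, -82.9]
force: [0.3, 1.1, 0.7]
opening: 0.0601
gripper_force: 0.0
```

```bash
python3 - <<'E'
from h import *
t=W((.154,0,0)); py=np.degrees(PRESS[2])-90
plan((t[0],t[1],.081,py))
E
```

```text
t 20.85 at [680.3  12.  195.9] [180.   -0.  -82.9] open 60.1 F [0.3 1.1 0.7] g 0.0
-> [ 6.820e-01  1.200e-02  8.100e-02 -8.314e+01] dpos [ -0.2  -1.6 114.9] ang [ 0.  -0.   0.2] rows 2.3
```

>>> apply_moves(deltas=[{"fingers":60,"delta_pos":[0,0,35],"angular":[0,0,0]},{"fingers":60,"delta_pos":[0,0,70],"angular":[0,0,0]},{"fingers":60,"delta_pos":[0,0,98],"angular":[0,0,0]},{"fingers":60,"delta_pos":[0,0,112],"angular":[0,0,0]},{"fingers":60,"delta_pos":[0,0,115],"angular":[0,0,0]},{"fingers":60,"delta_pos":[0,0,115],"angular":[0,0,0]},{"fingers":5,"delta_pos":[0,0,115],"angular":[0,0,0]},{"fingers":5,"delta_pos":[0,0,115],"angular":[0,0,0]},{"fingers":5,"delta_pos":[0,0,115],"angular":[0,0,0]},{"fingers":5,"delta_pos":[0,0,115],"angular":[0,0,0]}])

```text
clock: 21.85
tool_pos: [0.6813, 0.0123, 0.0817]
orientation: [-179.9, 0.0, -82.9]
force: [-0.6, -0.1, -1.0]
opening: 0.0333
gripper_force: 0.0
```

>>> apply_moves(deltas=[{"fingers":5,"delta_pos":[0,0,0],"angular":[0,0,0]},{"fingers":5,"delta_pos":[0,0,0],"angular":[0,0,0]},{"fingers":5,"delta_pos":[0,0,0],"angular":[0,0,0]},{"fingers":5,"delta_pos":[0,0,0],"angular":[0,0,0]}])

```text
clock: 22.25
tool_pos: [0.6817, 0.0123, 0.0812]
orientation: [-179.9, 0.0, -82.9]
force: [2.2, -0.9, -0.4]
opening: 0.0138
gripper_force: 30.0
```

```bash
python3 - <<'E'
from h import *
o=ctrl.get_obs(); d=o["tool_pos"][:2]-PRESS[:2]; c,s=np.cos(PRESS[2]),np.sin(PRESS[2]); print("press xy",c*d[0]+s*d[1],-s*d[0]+c*d[1])
e=o["tool_pos"]-np.r_[.275*c,.275*s,0]; plan((*e,np.degrees(PRESS[2])-90))
E
```

```text
press xy 0.15388056160224572 -7.73071014277156e-05
t 22.25 at [681.7  12.3  81.2] [-179.9    0.   -82.9] open 13.8 F [ 2.2 -0.9 -0.4] g 30.0
-> [ 4.090e-01 -2.100e-02  8.100e-02 -8.314e+01] dpos [ -1.1 275.   -0.3] ang [-0.1  0.   0.2] rows 5.5
```

>>> apply_moves(deltas=[{"fingers":5,"delta_pos":[0,8,0],"angular":[0,0,0]},{"fingers":5,"delta_pos":[0,25,0],"angular":[0,0,0]},{"fingers":5,"delta_pos":[0,50,0],"angular":[0,0,0]},{"fingers":5,"delta_pos":[0,75,0],"angular":[0,0,0]},{"fingers":5,"delta_pos":[0,100,0],"angular":[0,0,0]},{"fingers":5,"delta_pos":[-1,125,0],"angular":[0,0,0]},{"fingers":5,"delta_pos":[-1,150,0],"angular":[0,0,0]},{"fingers":5,"delta_pos":[-1,170,0],"angular":[0,0,0]},{"fingers":5,"delta_pos":[-1,180,0],"angular":[0,0,0]},{"fingers":5,"delta_pos":[-1,180,0],"angular":[0,0,0]}])

```text
clock: 23.25
tool_pos: [0.5003, -0.0095, 0.0811]
orientation: [179.9, -0.0, -82.9]
force: [-2.5, -1.6, 1.0]
opening: 0.0133
gripper_force: 30.0
```

>>> apply_moves(deltas=[{"fingers":5,"delta_pos":[0,10,0],"angular":[0,0,0]},{"fingers":5,"delta_pos":[0,25,0],"angular":[0,0,0]},{"fingers":5,"delta_pos":[0,45,0],"angular":[0,0,0]},{"fingers":5,"delta_pos":[0,60,0],"angular":[0,0,0]},{"fingers":5,"delta_pos":[0,75,0],"angular":[0,0,0]},{"fingers":5,"delta_pos":[0,85,0],"angular":[0,0,0]},{"fingers":5,"delta_pos":[0,90,0],"angular":[0,0,0]},{"fingers":5,"delta_pos":[0,93,0],"angular":[0,0,0]},{"fingers":5,"delta_pos":[0,93,0],"angular":[0,0,0]},{"fingers":5,"delta_pos":[0,93,0],"angular":[0,0,0]}])

```text
clock: 24.25
tool_pos: [0.4309, -0.0139, 0.0862]
orientation: [-177.9, 0.3, -82.5]
force: [62.5, -7.9, -42.5]
opening: 0.0192
gripper_force: 30.1
```

```bash
python3 - <<'E'
from h import *
plan((.409,-.021,.081,-83.14))
E
```

```text
t 24.25 at [430.9 -13.9  86.2] [-177.9    0.3  -82.5] open 19.2 F [ 62.5  -7.9 -42.5] g 30.1
-> [ 4.090e-01 -2.100e-02  8.100e-02 -8.314e+01] dpos [ 4.2 22.8  4.4] ang [-2.1  0.3  0.6] rows 0.5
```

Travel stopped at about 252 mm with the handle at press x = -0.098, level with the near nuts. The parked start was about 24 mm in, so it is likely home. I ease off.

>>> apply_moves(deltas=[{"fingers":5,"delta_pos":[0,-8,0],"angular":[0,0,0]},{"fingers":5,"delta_pos":[0,-16,0],"angular":[0,0,0]},{"fingers":5,"delta_pos":[0,-18,0],"angular":[0,0,0]},{"fingers":5,"delta_pos":[0,-18,0],"angular":[0,0,0]}])

```text
clock: 24.65
tool_pos: [0.4372, -0.0136, 0.0859]
orientation: [-179.1, 0.2, -82.7]
force: [0.3, 16.6, 30.0]
opening: 0.0132
gripper_force: 30.0
```

```bash
python3 - <<'E'
from h import *
plan()
a=ctrl.snapshot("scene")[:,:,::-1]; b=ctrl.snapshot("side")[:,:,::-1]
cv2.imwrite("pics/s3.png",np.hstack([cv2.resize(a[200:440,230:410],(375,500)),cv2.resize(b[170:310,260:420],(425,372)).copy() if 0 else cv2.resize(b[150:320,260:400],(412,500))]))
E
```

```text
t 24.65 at [437.2 -13.6  85.9] [-179.1    0.2  -82.7] open 13.2 F [ 0.3 16.6 30. ] g 30.0
```

View pics/s3.png

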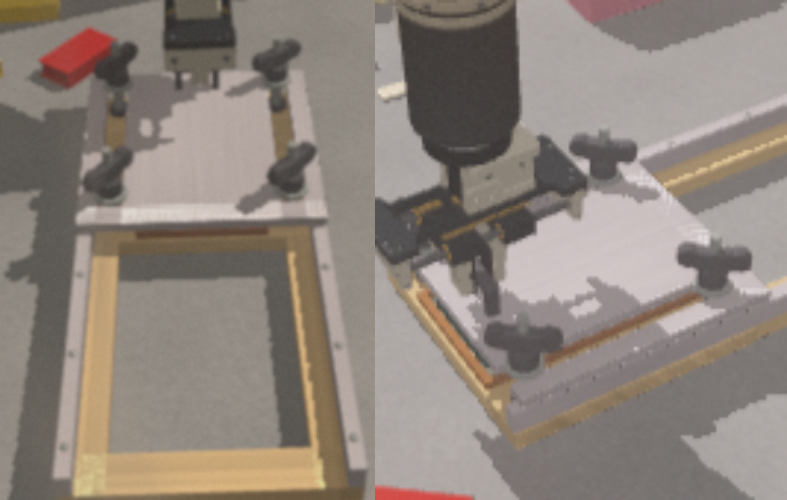

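```bash
python3 - <<'E'
from h import *
def pr(q): d=q[:2]-PRESS[:2]; c,s=np.cos(PRESS[2]),np.sin(PRESS[2]); return round(c*d[0]+s*d[1],4),round(-s*d[0]+c*d[1],4)
C=cp("scene")
print("before near",pr(ray("",(327,301.7),.07,C)))
print("far before", [pr(ray("",u,.07,C)) for u in((262,397),(400,394))])
for v in(206,210,216,222): print("after far",v,pr(ray("",(230+200/2.083,200+v/2.083),.07,C)))
for v in(70,75): print("after near",pr(ray("",(230+200/2.083,200+v/2.083),.07,C)))
S=cp("side"); f=lambda u,v:(260+u/2.943,150+v/2.943)
print("near corner/kerb side",pr(ray("",f(425,275),.07,S)), "far edge side",[pr(ray("",f(*u),.07,S)) for u in((735,255),(640,175))])
print("tcp",pr(ctrl.get_obs()["tool_pos"]))
E
```

```text
before near (np.float64(0.1313), np.float64(0.0013))
far before [(np.float64(0.3746), np.float64(-0.1191)), (np.float64(0.3777), np.float64(0.1239))]
after far 206 (np.float64(0.1222), np.float64(-0.0006))
after far 210 (np.float64(0.1284), np.float64(-0.0008))
after far 216 (np.float64(0.1375), np.float64(-0.001))
after far 222 (np.float64(0.1465), np.float64(-0.0012))
after near (np.float64(-0.1252), np.float64(0.0049))
after near (np.float64(-0.1145), np.float64(0.0046))
near corner/kerb side (np.float64(0.1796), np.float64(-0.1277)) far edge side [(np.float64(0.4459), np.float64(-0.2566)), (np.float64(0.4562), np.float64(-0.1212))]
tcp (np.float64(-0.092), np.float64(0.0034))
```

>>> apply_moves(deltas=[{"fingers":40,"delta_pos":[0,0,0],"angular":[0,0,0]},{"fingers":40,"delta_pos":[0,0,0],"angular":[0,0,0]},{"fingers":40,"delta_pos":[0,0,0],"angular":[0,0,0]},{"fingers":40,"delta_pos":[0,0,0],"angular":[0,0,0]}])

```text
clock: 25.15
tool_pos: [0.4271, -0.0187, 0.0804]
orientation: [179.9, -0.0, -82.9]
force: [0.6, 0.3, -0.8]
opening: 0.0379
gripper_force: 0.0
```

```bash
python3 - <<'E'
from h import *
plan((*W((-.095,0,.081)),-83.14))
E
```

```text
t 25.15 at [427.1 -18.7  80.4] [179.9  -0.  -82.9] open 37.9 F [ 0.6  0.3 -0.8] g 0.0
-> [ 4.350e-01 -1.700e-02  8.100e-02 -8.314e+01] dpos [-0.4 -7.6 -0.6] ang [ 0.1 -0.   0.2] rows 0.2
```

>>> apply_moves(deltas=[{"fingers":5,"delta_pos":[0,0,0],"angular":[0,0,0]},{"fingers":5,"delta_pos":[0,0,0],"angular":[0,0,0]},{"fingers":5,"delta_pos":[0,0,0],"angular":[0,0,0]},{"fingers":5,"delta_pos":[0,0,0],"angular":[0,0,0]},{"fingers":5,"delta_pos":[0,0,0],"angular":[0,0,0]},{"fingers":5,"delta_pos":[0,0,0],"angular":[0,0,0]}])

```text
clock: 25.75
tool_pos: [0.434, -0.0167, 0.0824]
orientation: [-179.4, 0.1, -82.8]
force: [20.7, -5.0, -14.0]
opening: 0.0137
gripper_force: 30.0
```

```bash
python3 - <<'E'
from h import *
plan(); print(ctrl.get_obs()["moment"])
E
```

```text
t 25.75 at [434.  -16.7  82.4] [-1.794e+02  1.000e-01 -8.280e+01] open 13.7 F [ 20.7  -5.  -14. ] g 30.0
[-1.16415806 -7.0671813  -0.17739017]
```

The platen holds against about 21 N without moving, with the handle level with the near nuts. Travel plus the start offset matches home. Now I release and look at the nuts from above.

>>> apply_moves(deltas=[{"fingers":44,"delta_pos":[0,0,0],"angular":[0,0,0]},{"fingers":44,"delta_pos":[0,0,0],"angular":[0,0,0]},{"fingers":44,"delta_pos":[0,3,0],"angular":[0,0,0]},{"fingers":44,"delta_pos":[0,3,0],"angular":[0,0,0]},{"fingers":44,"delta_pos":[0,3,-20],"angular":[0,0,0]},{"fingers":44,"delta_pos":[0,3,-50],"angular":[0,0,0]},{"fingers":44,"delta_pos":[0,3,-90],"angular":[0,0,0]},{"fingers":44,"delta_pos":[0,3,-130],"angular":[0,0,0]},{"fingers":44,"delta_pos":[0,3,-170],"angular":[0,0,0]},{"fingers":44,"delta_pos":[0,3,-170],"angular":[0,0,0]}])

```text
clock: 26.75
tool_pos: [0.427, -0.0184, 0.2562]
orientation: [-179.5, 0.0, -82.9]
force: [0.4, 0.1, -0.8]
opening: 0.044
gripper_force: 0.0
```

```bash
python3 - <<'E'
from h import *
plan((*W((0.0,.17,.25)),-83.14))
E
```

```text
t 26.75 at [427.  -18.4 256.2] [-179.5    0.   -82.9] open 44.0 F [ 0.4  0.1 -0.8] g 0.0
-> [  0.509   0.163   0.25  -83.14 ] dpos [-169.6 -103.4    7.2] ang [-0.5  0.   0.3] rows 4.0
```

>>> apply_moves(deltas=[{"fingers":44,"delta_pos":[-35,-20,0],"angular":[0,0,0]},{"fingers":44,"delta_pos":[-70,-42,0],"angular":[0,0,0]},{"fingers":44,"delta_pos":[-105,-64,0],"angular":[0,0,0]},{"fingers":44,"delta_pos":[-140,-85,0],"angular":[0,0,0]},{"fingers":44,"delta_pos":[-160,-98,0],"angular":[0,0,0]},{"fingers":44,"delta_pos":[-170,-103,0],"angular":[0,0,0]},{"fingers":44,"delta_pos":[-170,-103,0],"angular":[0,0,0]},{"fingers":44,"delta_pos":[-170,-103,0],"angular":[0,0,0]},{"fingers":44,"delta_pos":[-170,-103,0],"angular":[0,0,0]}])

```text
clock: 27.65
tool_pos: [0.5056, 0.1618, 0.2511]
orientation: [180.0, -0.0, -82.9]
force: [-0.6, -0.1, 0.1]
opening: 0.0436
gripper_force: 0.0
```

```bash
cat >> h.py <<'E'
NUT=dict(nl=(-.1,.095),nr=(-.1,-.095),fl=(.1,.095),fr=(.1,-.095))
def pr(q): d=np.asarray(q)[:2]-PRESS[:2]; c,s=np.cos(PRESS[2]),np.sin(PRESS[2]); return np.array([c*d[0]+s*d[1],-s*d[0]+c*d[1]])
def topdown(im,T,z=.116,px=2000,half=(.17,.15)):
    "rectified view in press axes at height z: image right=+x press, up=+y"
    k=cp("wrist"); src=[];dst=[]
    for x in(-half[0],half[0]):
        for y in(-half[1],half[1]):
            src.append(proj("w",W((x,y,z)),k,T)[0]); dst.append(((x+half[0])*px,(half[1]-y)*px))
    H=cv2.getPerspectiveTransform(np.float32(src),np.float32(dst))
    return cv2.warpPerspective(im,H,(int(2*half[0]*px),int(2*half[1]*px)))
E
python3 - <<'E'
from h import *
T=wristT(); im=ctrl.snapshot("wrist")[:,:,::-1].copy(); plan()
cv2.imwrite("pics/w8raw.png",im); L=topdown(im,T)
M=np.eye(4); M[:3,:3]=R.from_euler("xyz",[180,0,-83.0],degrees=True).as_matrix(); M[:3,3]=[.5181,-.0071,.1991]
r=cv2.imread("pics/w5.png"); Rr=topdown(r,M@cp("wrist")["mount"])
# left nuts from L top half, right nuts from Rr bottom strip
out=np.vstack([L[:380],Rr[380:]]); cv2.imwrite("pics/w8.png",out)
# platen near edge before/after
M[:3,:3]=R.from_euler("xyz",[180,0,-83.1],degrees=True).as_matrix(); M[:3,3]=[.609,.0032,.1996]
print("parked near edge",[pr(ray("w",u,.07,cp("wrist"),M@cp("wrist")["mount"])).round(4) for u in((253,140),(254,170))])
E
```

```text
t 27.7 at [505.7 161.8 251.3] [-180.    0.  -83.] open 43.7 F [ 0.4 -0.1 -0.3] g 0.0
parked near edge [array([ 0.1237, -0.0656]), array([ 0.1239, -0.0438])]
```

View pics/w8.png

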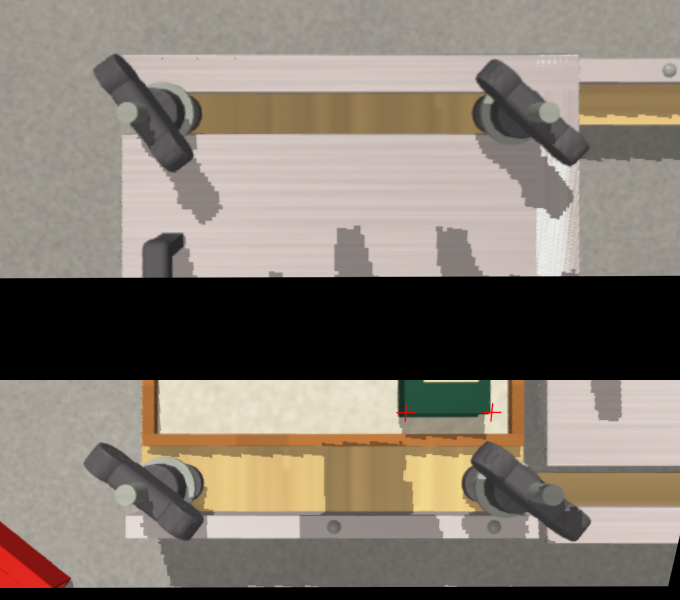

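The view shows the platen over the well, with its near edge at press x = -0.126 (home). The wings lie at roughly 127° (nl, at (143,112)), 136° (fl, at (533,112)), 140° (nr, at (143,490)) and 140° (fr, at (530,490)). First round order is nl, fr, nr, fl.

```bash
python3 - <<'E'
from h import *
plan((*W((*NUT["nl"],.16)),-45.6),(*W((*NUT["nl"],.094)),-45.6),(*W((*NUT["nl"],.094)),-101.5),(*W((*NUT["nl"],.16)),-101.5),(*W((*NUT["fr"],.16)),-32.8))
E
```

```text
t 27.7 at [505.7 161.8 251.3] [-180.    0.  -83.] open 43.7 F [ 0.4 -0.1 -0.3] g 0.0
-> [  0.418   0.076   0.16  -45.6  ] dpos [74.1 97.3 91.3] ang [ -0.    0.  -37.4] rows 4.3
-> [  0.418   0.076   0.094 -45.6  ] dpos [ 0. -0. 66.] ang [0. 0. 0.] rows 1.3
-> [ 4.180e-01  7.600e-02  9.400e-02 -1.015e+02] dpos [0. 0. 0.] ang [-0.  -0.  55.9] rows 6.5
-> [ 4.180e-01  7.600e-02  1.600e-01 -1.015e+02] dpos [  0.   0. -66.] ang [0. 0. 0.] rows 1.3
-> [  0.64   -0.088   0.16  -32.8  ] dpos [ 117.3 -249.7   -0. ] ang [  0.    0.  -68.7] rows 8.0
```

>>> apply_moves(deltas=[{"fingers":44,"delta_pos":[20,25,10],"angular":[0,0,-8]},{"fingers":44,"delta_pos":[40,50,30],"angular":[0,0,-16]},{"fingers":44,"delta_pos":[60,75,60],"angular":[0,0,-24]},{"fingers":44,"delta_pos":[74,97,91],"angular":[0,0,-32]},{"fingers":44,"delta_pos":[74,97,91],"angular":[0,0,-37.4]},{"fingers":44,"delta_pos":[74,97,91],"angular":[0,0,-37.4]},{"fingers":44,"delta_pos":[74,97,91],"angular":[0,0,-37.4]},{"fingers":44,"delta_pos":[74,97,91],"angular":[0,0,-37.4]},{"fingers":44,"delta_pos":[74,97,91],"angular":[0,0,-37.4]}])

```text
clock: 28.6
tool_pos: [0.4196, 0.0777, 0.1605]
orientation: [-179.9, -0.0, -45.6]
force: [0.5, -0.1, 0.5]
opening: 0.0439
gripper_force: 0.0
```

```bash
python3 - <<'E'
from h import *
plan((*W((*NUT["nl"],.094)),-45.6))
T=wristT(); im=ctrl.snapshot("wrist")[:,:,::-1]; cv2.imwrite("pics/w9.png",im)
E
```

```text
t 28.6 at [419.6  77.7 160.5] [-179.9   -0.   -45.6] open 43.9 F [ 0.5 -0.1  0.5] g 0.0
-> [  0.418   0.076   0.094 -45.6  ] dpos [ 0.1  1.9 66.5] ang [-0.1 -0.   0. ] rows 1.3
```

>>> apply_moves(deltas=[{"fingers":44,"delta_pos":[0,2,25],"angular":[0,0,0]},{"fingers":44,"delta_pos":[0,2,48],"angular":[0,0,0]},{"fingers":44,"delta_pos":[0,2,62],"angular":[0,0,0]},{"fingers":44,"delta_pos":[0,2,66],"angular":[0,0,0]},{"fingers":5,"delta_pos":[0,2,66],"angular":[0,0,0]},{"fingers":5,"delta_pos":[0,2,66],"angular":[0,0,0]},{"fingers":5,"delta_pos":[0,2,66],"angular":[0,0,0]},{"fingers":5,"delta_pos":[0,2,66],"angular":[0,0,0]},{"fingers":5,"delta_pos":[0,2,66],"angular":[0,0,0]},{"fingers":5,"delta_pos":[0,2,66],"angular":[0,0,0]}])

```text
clock: 29.65
tool_pos: [0.4177, 0.076, 0.0946]
orientation: [-180.0, -0.0, -45.5]
force: [-2.0, -0.3, 5.7]
opening: 0.0137
gripper_force: 29.9
```

```bash
python3 - <<'E'
from h import *
plan(); print(ctrl.get_obs()["moment"])
E
```

```text
t 29.65 at [417.7  76.   94.6] [-180.    -0.   -45.5] open 13.7 F [-2.  -0.3  5.7] g 29.9
[-0.12568255  0.88190757  0.05145677]
```

Gripped flat at 13.7 mm, the wing thickness. Now I turn to about 1.25 rad.

>>> apply_moves(deltas=[{"fingers":5,"delta_pos":[0,0,0],"angular":[0,0,4]},{"fingers":5,"delta_pos":[0,0,0],"angular":[0,0,11]},{"fingers":5,"delta_pos":[0,0,0],"angular":[0,0,18]},{"fingers":5,"delta_pos":[0,0,0],"angular":[0,0,26]},{"fingers":5,"delta_pos":[0,0,0],"angular":[0,0,34]},{"fingers":5,"delta_pos":[0,0,0],"angular":[0,0,42]},{"fingers":5,"delta_pos":[0,0,0],"angular":[0,0,49]},{"fingers":5,"delta_pos":[0,0,0],"angular":[0,0,54]},{"fingers":5,"delta_pos":[0,0,0],"angular":[0,0,56]},{"fingers":5,"delta_pos":[0,0,0],"angular":[0,0,56]}])

```text
clock: 30.65
tool_pos: [0.4177, 0.076, 0.0946]
orientation: [-180.0, 0.0, -101.6]
force: [-2.8, -1.4, 7.2]
opening: 0.0135
gripper_force: 29.9
```

>>> apply_moves(deltas=[{"fingers":44,"delta_pos":[0,0,0],"angular":[0,0,0]},{"fingers":44,"delta_pos":[0,0,0],"angular":[0,0,0]},{"fingers":44,"delta_pos":[0,0,0],"angular":[0,0,0]},{"fingers":44,"delta_pos":[0,0,-10],"angular":[0,0,0]},{"fingers":44,"delta_pos":[0,0,-40],"angular":[0,0,0]},{"fingers":44,"delta_pos":[0,0,-66],"angular":[0,0,0]},{"fingers":44,"delta_pos":[0,0,-66],"angular":[0,0,0]},{"fingers":44,"delta_pos":[0,0,-66],"angular":[0,0,0]}])

```text
clock: 31.45
tool_pos: [0.4178, 0.0762, 0.1609]
orientation: [-179.9, 0.1, -101.5]
force: [-0.4, -0.1, 0.2]
opening: 0.0442
gripper_force: 0.0
```

```bash
python3 - <<'E'
from h import *
plan((*W((*NUT["fr"],.16)),-32.8))
T=wristT(); im=ctrl.snapshot("wrist")[:,:,::-1]; cv2.imwrite("pics/w10.png",im)
E
```

```text
t 31.45 at [417.8  76.2 160.9] [-1.799e+02  1.000e-01 -1.015e+02] open 44.2 F [-0.4 -0.1  0.2] g 0.0
-> [  0.64   -0.088   0.16  -32.8  ] dpos [ 117.  -250.1    1.1] ang [ -0.1   0.  -68.7] rows 8.0
```

>>> apply_moves(deltas=[{"fingers":44,"delta_pos":[14,-30,0],"angular":[0,0,-8]},{"fingers":44,"delta_pos":[29,-61,0],"angular":[0,0,-16]},{"fingers":44,"delta_pos":[43,-92,0],"angular":[0,0,-24]},{"fingers":44,"delta_pos":[58,-124,0],"angular":[0,0,-32]},{"fingers":44,"delta_pos":[73,-156,0],"angular":[0,0,-40]},{"fingers":44,"delta_pos":[88,-188,0],"angular":[0,0,-48]},{"fingers":44,"delta_pos":[101,-216,0],"angular":[0,0,-56]},{"fingers":44,"delta_pos":[111,-238,0],"angular":[0,0,-64]},{"fingers":44,"delta_pos":[117,-250,0],"angular":[0,0,-68.7]},{"fingers":44,"delta_pos":[117,-250,0],"angular":[0,0,-68.7]}])

```text
clock: 32.5
tool_pos: [0.6395, -0.0898, 0.1579]
orientation: [179.9, 0.1, -32.8]
force: [-1.0, -0.2, -0.8]
opening: 0.044
gripper_force: 0.0
```

>>> apply_moves(deltas=[{"fingers":44,"delta_pos":[0,0,0],"angular":[0,0,0]},{"fingers":44,"delta_pos":[0,0,0],"angular":[0,0,0]},{"fingers":44,"delta_pos":[0,0,0],"angular":[0,0,0]}])

```text
clock: 32.8
tool_pos: [0.6387, -0.0881, 0.1601]
orientation: [180.0, 0.0, -32.8]
force: [0.8, -0.1, 0.6]
opening: 0.0439
gripper_force: 0.0
```

```bash
python3 - <<'E'
from h import *
plan((*W((*NUT["fr"],.094)),-32.8),(*W((*NUT["fr"],.16)),-101.5),(*W((*NUT["nr"],.16)),-33.1),(*W((*NUT["nr"],.16)),-101.5),(*W((*NUT["fl"],.16)),-37.1))
E
```

```text
t 32.8 at [638.7 -88.1 160.1] [180.    0.  -32.8] open 43.9 F [ 0.8 -0.1  0.6] g 0.0
-> [  0.64   -0.088   0.094 -32.8  ] dpos [ 0.9 -0.2 66.1] ang [ 0.  0. -0.] rows 1.3
-> [ 6.400e-01 -8.800e-02  1.600e-01 -1.015e+02] dpos [  0.   0. -66.] ang [-0.  -0.  68.7] rows 8.0
-> [  0.441  -0.112   0.16  -33.1  ] dpos [ 63.  189.8   0. ] ang [  0.    0.  -68.4] rows 8.0
-> [   0.441   -0.112    0.16  -101.5  ] dpos [0. 0. 0.] ang [-0.  -0.  68.4] rows 8.0
-> [  0.617   0.1     0.16  -37.1  ] dpos [-243.3 -130.    -0. ] ang [  0.    0.  -64.4] rows 7.5
```

Accuracy is good, so I chain fr (descend, grip, turn, release) and then the approach to nr.

>>> apply_moves(deltas=[{"fingers":44,"delta_pos":[1,0,25],"angular":[0,0,0]},{"fingers":44,"delta_pos":[1,0,48],"angular":[0,0,0]},{"fingers":44,"delta_pos":[1,0,62],"angular":[0,0,0]},{"fingers":44,"delta_pos":[1,0,66],"angular":[0,0,0]},{"fingers":5,"delta_pos":[1,0,66],"angular":[0,0,0]},{"fingers":5,"delta_pos":[1,0,66],"angular":[0,0,0]},{"fingers":5,"delta_pos":[1,0,66],"angular":[0,0,0]},{"fingers":5,"delta_pos":[1,0,66],"angular":[0,0,0]},{"fingers":5,"delta_pos":[1,0,66],"angular":[0,0,0]},{"fingers":5,"delta_pos":[1,0,66],"angular":[0,0,0]}])

```text
clock: 33.8
tool_pos: [0.6402, -0.0895, 0.0948]
orientation: [180.0, -0.0, -32.8]
force: [-1.7, -1.9, 5.4]
opening: 0.0136
gripper_force: 30.0
```

>>> apply_moves(deltas=[{"fingers":5,"delta_pos":[0,0,0],"angular":[0,0,6]},{"fingers":5,"delta_pos":[0,0,0],"angular":[0,0,14]},{"fingers":5,"delta_pos":[0,0,0],"angular":[0,0,22]},{"fingers":5,"delta_pos":[0,0,0],"angular":[0,0,30]},{"fingers":5,"delta_pos":[0,0,0],"angular":[0,0,38]},{"fingers":5,"delta_pos":[0,0,0],"angular":[0,0,46]},{"fingers":5,"delta_pos":[0,0,0],"angular":[0,0,54]},{"fingers":5,"delta_pos":[0,0,0],"angular":[0,0,62]},{"fingers":5,"delta_pos":[0,0,0],"angular":[0,0,68]},{"fingers":5,"delta_pos":[0,0,0],"angular":[0,0,68.7]}])

```text
clock: 34.8
tool_pos: [0.6387, -0.0901, 0.0948]
orientation: [179.9, -0.1, -101.7]
force: [-7.2, -3.6, 8.2]
opening: 0.0138
gripper_force: 30.0
```

>>> apply_moves(deltas=[{"fingers":44,"delta_pos":[0,0,0],"angular":[0,0,0]},{"fingers":44,"delta_pos":[0,0,0],"angular":[0,0,0]},{"fingers":44,"delta_pos":[0,0,0],"angular":[0,0,0]},{"fingers":44,"delta_pos":[0,0,-10],"angular":[0,0,0]},{"fingers":44,"delta_pos":[0,0,-40],"angular":[0,0,0]},{"fingers":44,"delta_pos":[0,0,-66],"angular":[0,0,0]},{"fingers":44,"delta_pos":[0,0,-66],"angular":[0,0,0]},{"fingers":44,"delta_pos":[0,0,-66],"angular":[0,0,0]}])

```text
clock: 35.6
tool_pos: [0.6406, -0.0889, 0.1614]
orientation: [-179.9, 0.1, -101.5]
force: [-0.1, 0.5, -1.9]
opening: 0.0441
gripper_force: 0.0
```

>>> apply_moves(deltas=[{"fingers":44,"delta_pos":[7,22,0],"angular":[0,0,-8]},{"fingers":44,"delta_pos":[15,45,0],"angular":[0,0,-16]},{"fingers":44,"delta_pos":[23,69,0],"angular":[0,0,-24]},{"fingers":44,"delta_pos":[31,93,0],"angular":[0,0,-32]},{"fingers":44,"delta_pos":[39,117,0],"angular":[0,0,-40]},{"fingers":44,"delta_pos":[47,141,0],"angular":[0,0,-48]},{"fingers":44,"delta_pos":[54,163,0],"angular":[0,0,-56]},{"fingers":44,"delta_pos":[60,181,0],"angular":[0,0,-64]},{"fingers":44,"delta_pos":[63,190,0],"angular":[0,0,-68.4]},{"fingers":44,"delta_pos":[63,190,0],"angular":[0,0,-68.4]}])

```text
clock: 36.6
tool_pos: [0.4398, -0.1131, 0.1597]
orientation: [180.0, 0.1, -33.1]
force: [0.9, 0.3, 0.1]
opening: 0.0443
gripper_force: 0.0
```

>>> apply_moves(deltas=[{"fingers":44,"delta_pos":[0,0,0],"angular":[0,0,0]},{"fingers":44,"delta_pos":[0,0,0],"angular":[0,0,0]},{"fingers":44,"delta_pos":[0,0,0],"angular":[0,0,0]}])

```text
clock: 36.9
tool_pos: [0.4417, -0.1129, 0.1598]
orientation: [180.0, 0.0, -33.2]
force: [-0.8, 0.6, 0.3]
opening: 0.0439
gripper_force: 0.0
```

```bash
python3 - <<'E'
from h import *
plan((*W((*NUT["nr"],.094)),-33.1))
E
```

```text
t 36.9 at [ 441.7 -112.9  159.8] [180.    0.  -33.2] open 43.9 F [-0.8  0.6  0.3] g 0.0
-> [  0.441  -0.112   0.094 -33.1  ] dpos [-1.  -0.1 65.8] ang [ 0.   0.  -0.1] rows 1.3
```

Now the same for nr, then the approach to fl.

>>> apply_moves(deltas=[{"fingers":44,"delta_pos":[-1,0,25],"angular":[0,0,0]},{"fingers":44,"delta_pos":[-1,0,48],"angular":[0,0,0]},{"fingers":44,"delta_pos":[-1,0,62],"angular":[0,0,0]},{"fingers":44,"delta_pos":[-1,0,66],"angular":[0,0,0]},{"fingers":5,"delta_pos":[-1,0,66],"angular":[0,0,0]},{"fingers":5,"delta_pos":[-1,0,66],"angular":[0,0,0]},{"fingers":5,"delta_pos":[-1,0,66],"angular":[0,0,0]},{"fingers":5,"delta_pos":[-1,0,66],"angular":[0,0,0]},{"fingers":5,"delta_pos":[-1,0,66],"angular":[0,0,0]},{"fingers":5,"delta_pos":[-1,0,66],"angular":[0,0,0]}])

```text
clock: 37.9
tool_pos: [0.4406, -0.1127, 0.0946]
orientation: [180.0, -0.0, -33.1]
force: [-0.9, -2.6, 6.7]
opening: 0.0136
gripper_force: 29.8
```

>>> apply_moves(deltas=[{"fingers":5,"delta_pos":[0,0,0],"angular":[0,0,6]},{"fingers":5,"delta_pos":[0,0,0],"angular":[0,0,14]},{"fingers":5,"delta_pos":[0,0,0],"angular":[0,0,22]},{"fingers":5,"delta_pos":[0,0,0],"angular":[0,0,30]},{"fingers":5,"delta_pos":[0,0,0],"angular":[0,0,38]},{"fingers":5,"delta_pos":[0,0,0],"angular":[0,0,46]},{"fingers":5,"delta_pos":[0,0,0],"angular":[0,0,54]},{"fingers":5,"delta_pos":[0,0,0],"angular":[0,0,62]},{"fingers":5,"delta_pos":[0,0,0],"angular":[0,0,68]},{"fingers":5,"delta_pos":[0,0,0],"angular":[0,0,68.4]}])

```text
clock: 38.9
tool_pos: [0.4404, -0.1128, 0.0946]
orientation: [-180.0, -0.0, -101.7]
force: [-3.0, -2.5, 7.0]
opening: 0.0137
gripper_force: 29.8
```

>>> apply_moves(deltas=[{"fingers":44,"delta_pos":[0,0,0],"angular":[0,0,0]},{"fingers":44,"delta_pos":[0,0,0],"angular":[0,0,0]},{"fingers":44,"delta_pos":[0,0,0],"angular":[0,0,0]},{"fingers":44,"delta_pos":[0,0,-10],"angular":[0,0,0]},{"fingers":44,"delta_pos":[0,0,-40],"angular":[0,0,0]},{"fingers":44,"delta_pos":[0,0,-66],"angular":[0,0,0]},{"fingers":44,"delta_pos":[0,0,-66],"angular":[0,0,0]},{"fingers":44,"delta_pos":[0,0,-66],"angular":[0,0,0]}])

```text
clock: 39.7
tool_pos: [0.4409, -0.1122, 0.161]
orientation: [-179.9, 0.1, -101.5]
force: [0.2, 0.4, -1.3]
opening: 0.0439
gripper_force: 0.0
```

>>> apply_moves(deltas=[{"fingers":44,"delta_pos":[-28,-15,0],"angular":[0,0,-7]},{"fingers":44,"delta_pos":[-58,-31,0],"angular":[0,0,-15]},{"fingers":44,"delta_pos":[-90,-48,0],"angular":[0,0,-23]},{"fingers":44,"delta_pos":[-122,-65,0],"angular":[0,0,-31]},{"fingers":44,"delta_pos":[-154,-82,0],"angular":[0,0,-39]},{"fingers":44,"delta_pos":[-184,-98,0],"angular":[0,0,-47]},{"fingers":44,"delta_pos":[-212,-113,0],"angular":[0,0,-55]},{"fingers":44,"delta_pos":[-234,-125,0],"angular":[0,0,-62]},{"fingers":44,"delta_pos":[-243,-130,0],"angular":[0,0,-64.4]},{"fingers":44,"delta_pos":[-243,-130,0],"angular":[0,0,-64.4]}])

```text
clock: 40.7
tool_pos: [0.6164, 0.1007, 0.1583]
orientation: [179.9, 0.1, -37.0]
force: [-0.5, 0.2, -0.5]
opening: 0.0442
gripper_force: 0.0
```

>>> apply_moves(deltas=[{"fingers":44,"delta_pos":[0,0,0],"angular":[0,0,0]},{"fingers":44,"delta_pos":[0,0,0],"angular":[0,0,0]},{"fingers":44,"delta_pos":[0,0,0],"angular":[0,0,0]}])

```text
clock: 41.0
tool_pos: [0.6159, 0.0991, 0.1602]
orientation: [-180.0, 0.0, -37.2]
force: [0.1, -0.1, 0.4]
opening: 0.0438
gripper_force: 0.0
```

```bash
python3 - <<'E'
from h import *
plan((*W((*NUT["fl"],.094)),-37.1))
E
```

```text
t 41.0 at [615.9  99.1 160.2] [-180.     0.   -37.2] open 43.8 F [ 0.1 -0.1  0.4] g 0.0
-> [  0.617   0.1     0.094 -37.1  ] dpos [ 0.1 -1.5 66.2] ang [-0.   0.  -0.1] rows 1.3
```

Now fl: first part-turn, a hold with all four part-way, then its second-round turn to the stop.

>>> apply_moves(deltas=[{"fingers":44,"delta_pos":[0,-1,25],"angular":[0,0,0]},{"fingers":44,"delta_pos":[0,-1,48],"angular":[0,0,0]},{"fingers":44,"delta_pos":[0,-1,62],"angular":[0,0,0]},{"fingers":44,"delta_pos":[0,-1,66],"angular":[0,0,0]},{"fingers":5,"delta_pos":[0,-1,66],"angular":[0,0,0]},{"fingers":5,"delta_pos":[0,-1,66],"angular":[0,0,0]},{"fingers":5,"delta_pos":[0,-1,66],"angular":[0,0,0]},{"fingers":5,"delta_pos":[0,-1,66],"angular":[0,0,0]},{"fingers":5,"delta_pos":[0,-1,66],"angular":[0,0,0]},{"fingers":5,"delta_pos":[0,-1,66],"angular":[0,0,0]}])

```text
clock: 42.0
tool_pos: [0.6166, 0.0997, 0.0948]
orientation: [179.9, -0.0, -37.1]
force: [-2.9, -3.1, 5.7]
opening: 0.0137
gripper_force: 30.0
```

>>> apply_moves(deltas=[{"fingers":5,"delta_pos":[0,0,0],"angular":[0,0,6]},{"fingers":5,"delta_pos":[0,0,0],"angular":[0,0,14]},{"fingers":5,"delta_pos":[0,0,0],"angular":[0,0,22]},{"fingers":5,"delta_pos":[0,0,0],"angular":[0,0,30]},{"fingers":5,"delta_pos":[0,0,0],"angular":[0,0,38]},{"fingers":5,"delta_pos":[0,0,0],"angular":[0,0,46]},{"fingers":5,"delta_pos":[0,0,0],"angular":[0,0,54]},{"fingers":5,"delta_pos":[0,0,0],"angular":[0,0,61]},{"fingers":5,"delta_pos":[0,0,0],"angular":[0,0,64.4]},{"fingers":5,"delta_pos":[0,0,0],"angular":[0,0,64.4]}])

```text
clock: 43.0
tool_pos: [0.6162, 0.0997, 0.0948]
orientation: [180.0, -0.1, -101.6]
force: [-4.8, -3.0, 6.6]
opening: 0.0137
gripper_force: 30.0
```

>>> apply_moves(deltas=[{"fingers":44,"delta_pos":[0,0,0],"angular":[0,0,0]},{"fingers":44,"delta_pos":[0,0,0],"angular":[0,0,0]},{"fingers":44,"delta_pos":[0,0,0],"angular":[0,0,0]},{"fingers":44,"delta_pos":[0,0,-10],"angular":[0,0,0]},{"fingers":44,"delta_pos":[0,0,-40],"angular":[0,0,0]},{"fingers":44,"delta_pos":[0,0,-66],"angular":[0,0,0]},{"fingers":44,"delta_pos":[0,0,-66],"angular":[0,0,0]},{"fingers":44,"delta_pos":[0,0,-66],"angular":[0,0,0]}])

```text
clock: 43.8
tool_pos: [0.6174, 0.1009, 0.1614]
orientation: [-179.9, 0.1, -101.5]
force: [-0.9, 0.2, -1.1]
opening: 0.0441
gripper_force: 0.0
```

```bash
python3 - <<'E'
from h import *
plan((*W((*NUT["fl"],.094)),-101.5))
# check wing angles in the scene picture (after round 1)
a=ctrl.snapshot("scene"); b=ctrl.snapshot("side")
for n,im in(("scene",a),("side",b)):
    v=cv2.cvtColor(im,cv2.COLOR_RGB2HSV)[...,2]
    for k,p in NUT.items():
        def sc(ang,j):
            t=np.linspace(-.031,.031,25); P=[W((p[0]+r*np.cos(ang),p[1]+r*np.sin(ang),.106)) for r in t]
            q=proj(n,np.array(P),cp(n)).round().astype(int); return v[q[:,1],q[:,0]].mean()
        s=[(sc(2.5-j,j),round(j,2)) for j in np.arange(0,2.6,.1)]; print(n,k,[(int(a),b) for a,b in sorted(s)[:4]])
E
```

```text
t 43.8 at [617.4 100.9 161.4] [-1.799e+02  1.000e-01 -1.015e+02] open 44.1 F [-0.9  0.2 -1.1] g 0.0
-> [ 6.170e-01  1.000e-01  9.400e-02 -1.015e+02] dpos [ 0.8  0.5 67.4] ang [-0.1  0.1 -0. ] rows 1.3
scene nl [(82, np.float64(0.1)), (82, np.float64(0.0)), (82, np.float64(2.5)), (83, np.float64(2.4))]
scene nr [(64, np.float64(1.3)), (65, np.float64(1.4)), (65, np.float64(1.2)), (66, np.float64(1.5))]
scene fl [(67, np.float64(1.3)), (67, np.float64(1.2)), (68, np.float64(1.4)), (70, np.float64(1.5))]
scene fr [(67, np.float64(1.5)), (67, np.float64(1.4)), (67, np.float64(1.1)), (67, np.float64(1.3))]
side nl [(113, np.float64(1.1)), (115, np.float64(1.5)), (116, np.float64(1.2)), (116, np.float64(1.0))]
side nr [(114, np.float64(1.0)), (116, np.float64(1.1)), (117, np.float64(1.2)), (121, np.float64(0.9))]
side fl [(106, np.float64(1.1)), (107, np.float64(1.3)), (108, np.float64(1.2)), (109, np.float64(1.4))]
side fr [(89, np.float64(1.1)), (92, np.float64(1.2)), (92, np.float64(1.0)), (94, np.float64(1.3))]
```

All four nuts read about 1.2 rad. Second round order is fl, nr, nl, fr.

>>> apply_moves(deltas=[{"fingers":44,"delta_pos":[0,0,25],"angular":[0,0,0]},{"fingers":44,"delta_pos":[0,0,48],"angular":[0,0,0]},{"fingers":44,"delta_pos":[0,0,62],"angular":[0,0,0]},{"fingers":44,"delta_pos":[0,0,66],"angular":[0,0,0]},{"fingers":5,"delta_pos":[0,0,66],"angular":[0,0,0]},{"fingers":5,"delta_pos":[0,0,66],"angular":[0,0,0]},{"fingers":5,"delta_pos":[0,0,66],"angular":[0,0,0]},{"fingers":5,"delta_pos":[0,0,66],"angular":[0,0,0]},{"fingers":5,"delta_pos":[0,0,66],"angular":[0,0,0]},{"fingers":5,"delta_pos":[0,0,66],"angular":[0,0,0]}])

```text
clock: 44.9
tool_pos: [0.6165, 0.1008, 0.0948]
orientation: [180.0, 0.0, -101.5]
force: [-4.6, 2.4, 5.5]
opening: 0.0134
gripper_force: 30.0
```

>>> apply_moves(deltas=[{"fingers":5,"delta_pos":[0,0,0],"angular":[0,0,7]},{"fingers":5,"delta_pos":[0,0,0],"angular":[0,0,15]},{"fingers":5,"delta_pos":[0,0,0],"angular":[0,0,23]},{"fingers":5,"delta_pos":[0,0,0],"angular":[0,0,31]},{"fingers":5,"delta_pos":[0,0,0],"angular":[0,0,39]},{"fingers":5,"delta_pos":[0,0,0],"angular":[0,0,47]},{"fingers":5,"delta_pos":[0,0,0],"angular":[0,0,55]},{"fingers":5,"delta_pos":[0,0,0],"angular":[0,0,62]},{"fingers":5,"delta_pos":[0,0,0],"angular":[0,0,67]},{"fingers":5,"delta_pos":[0,0,0],"angular":[0,0,71]}])

```text
clock: 45.9
tool_pos: [0.6172, 0.1001, 0.0948]
orientation: [-180.0, 0.0, -172.7]
force: [-1.4, -2.6, 2.7]
opening: 0.0141
gripper_force: 30.0
```

>>> apply_moves(deltas=[{"fingers":5,"delta_pos":[0,0,0],"angular":[0,0,0]},{"fingers":5,"delta_pos":[0,0,0],"angular":[0,0,0]}])

```text
clock: 46.1
tool_pos: [0.6172, 0.1001, 0.0948]
orientation: [-180.0, 0.0, -172.4]
force: [-2.1, -2.7, 5.2]
opening: 0.0131
gripper_force: 30.0
```

```bash
python3 - <<'E'
from h import *
plan((*W((*NUT["fl"],.16)),-172.5),(*W((*NUT["nr"],.16)),-101.5),(*W((*NUT["nr"],.16)),-172.5),(*W((*NUT["nl"],.16)),-101.5),(*W((*NUT["nl"],.16)),-172.5),(*W((*NUT["fr"],.16)),-101.5)); print(ctrl.get_obs()["moment"],ctrl.get_obs()["joint_pos"][5])
E
```

```text
t 46.1 at [617.2 100.1  94.8] [-180.     0.  -172.4] open 13.1 F [-2.1 -2.7  5.2] g 30.0
-> [ 6.170e-01  1.000e-01  1.600e-01 -1.725e+02] dpos [  0.3   0.1 -65.2] ang [-0.   0.   0.1] rows 1.3
-> [   0.441   -0.112    0.16  -101.5  ] dpos [ 202.1 -187.8   -0. ] ang [  0.   0. -71.] rows 8.3
-> [ 4.410e-01 -1.120e-01  1.600e-01 -1.725e+02] dpos [0. 0. 0.] ang [ 0. -0. 71.] rows 8.3
-> [ 4.180e-01  7.600e-02  1.600e-01 -1.015e+02] dpos [ -2.1 190.    0. ] ang [  0.   0. -71.] rows 8.3
-> [ 4.180e-01  7.600e-02  1.600e-01 -1.725e+02] dpos [0. 0. 0.] ang [ 0. -0. 71.] rows 8.3
-> [ 6.400e-01 -8.800e-02  1.600e-01 -1.015e+02] dpos [-197.9 -192.2   -0. ] ang [  0.   0. -71.] rows 8.3
[-1.06292649  0.40437497 -0.03946704] -109.51719529996782
```

>>> apply_moves(deltas=[{"fingers":44,"delta_pos":[0,0,0],"angular":[0,0,0]},{"fingers":44,"delta_pos":[0,0,0],"angular":[0,0,0]},{"fingers":44,"delta_pos":[0,0,0],"angular":[0,0,0]},{"fingers":44,"delta_pos":[0,0,-10],"angular":[0,0,0]},{"fingers":44,"delta_pos":[0,0,-40],"angular":[0,0,0]},{"fingers":44,"delta_pos":[0,0,-66],"angular":[0,0,0]},{"fingers":44,"delta_pos":[0,0,-66],"angular":[0,0,0]},{"fingers":44,"delta_pos":[0,0,-66],"angular":[0,0,0]}])

```text
clock: 46.9
tool_pos: [0.6173, 0.1009, 0.1613]
orientation: [180.0, 0.1, -172.5]
force: [0.4, 0.3, 0.4]
opening: 0.0442
gripper_force: 0.0
```

>>> apply_moves(deltas=[{"fingers":44,"delta_pos":[22,-21,0],"angular":[0,0,-8]},{"fingers":44,"delta_pos":[46,-43,0],"angular":[0,0,-16]},{"fingers":44,"delta_pos":[70,-65,0],"angular":[0,0,-24]},{"fingers":44,"delta_pos":[96,-89,0],"angular":[0,0,-32]},{"fingers":44,"delta_pos":[122,-113,0],"angular":[0,0,-40]},{"fingers":44,"delta_pos":[148,-137,0],"angular":[0,0,-48]},{"fingers":44,"delta_pos":[172,-160,0],"angular":[0,0,-56]},{"fingers":44,"delta_pos":[192,-178,0],"angular":[0,0,-64]},{"fingers":44,"delta_pos":[202,-188,0],"angular":[0,0,-71]},{"fingers":44,"delta_pos":[202,-188,0],"angular":[0,0,-71]}])

```text
clock: 47.9
tool_pos: [0.4395, -0.1132, 0.1596]
orientation: [179.9, -0.0, -101.5]
force: [0.7, 0.4, -0.1]
opening: 0.0441
gripper_force: 0.0
```

>>> apply_moves(deltas=[{"fingers":44,"delta_pos":[0,0,0],"angular":[0,0,0]},{"fingers":44,"delta_pos":[0,0,0],"angular":[0,0,0]},{"fingers":44,"delta_pos":[0,0,0],"angular":[0,0,0]}])

```text
clock: 48.2
tool_pos: [0.4416, -0.1117, 0.1598]
orientation: [180.0, -0.0, -101.5]
force: [-0.1, -0.4, -0.6]
opening: 0.0439
gripper_force: 0.0
```

```bash
python3 - <<'E'
from h import *
plan((*W((*NUT["nr"],.094)),-101.5))
E
```

```text
t 48.2 at [ 441.6 -111.7  159.8] [ 180.    -0.  -101.5] open 43.9 F [-0.1 -0.4 -0.6] g 0.0
-> [ 4.410e-01 -1.120e-01  9.400e-02 -1.015e+02] dpos [ 0.7  0.5 65.8] ang [ 0. -0. -0.] rows 1.3
```

Now nr to its stop, then over to nl.

>>> apply_moves(deltas=[{"fingers":44,"delta_pos":[1,0,25],"angular":[0,0,0]},{"fingers":44,"delta_pos":[1,0,48],"angular":[0,0,0]},{"fingers":44,"delta_pos":[1,0,62],"angular":[0,0,0]},{"fingers":44,"delta_pos":[1,0,66],"angular":[0,0,0]},{"fingers":5,"delta_pos":[1,0,66],"angular":[0,0,0]},{"fingers":5,"delta_pos":[1,0,66],"angular":[0,0,0]},{"fingers":5,"delta_pos":[1,0,66],"angular":[0,0,0]},{"fingers":5,"delta_pos":[1,0,66],"angular":[0,0,0]},{"fingers":5,"delta_pos":[1,0,66],"angular":[0,0,0]},{"fingers":5,"delta_pos":[1,0,66],"angular":[0,0,0]}])

```text
clock: 49.2
tool_pos: [0.4404, -0.113, 0.0945]
orientation: [180.0, 0.0, -101.5]
force: [-3.6, 2.5, 5.8]
opening: 0.0137
gripper_force: 30.0
```

>>> apply_moves(deltas=[{"fingers":5,"delta_pos":[0,0,0],"angular":[0,0,7]},{"fingers":5,"delta_pos":[0,0,0],"angular":[0,0,15]},{"fingers":5,"delta_pos":[0,0,0],"angular":[0,0,23]},{"fingers":5,"delta_pos":[0,0,0],"angular":[0,0,31]},{"fingers":5,"delta_pos":[0,0,0],"angular":[0,0,39]},{"fingers":5,"delta_pos":[0,0,0],"angular":[0,0,47]},{"fingers":5,"delta_pos":[0,0,0],"angular":[0,0,55]},{"fingers":5,"delta_pos":[0,0,0],"angular":[0,0,62]},{"fingers":5,"delta_pos":[0,0,0],"angular":[0,0,67]},{"fingers":5,"delta_pos":[0,0,0],"angular":[0,0,71]}])

```text
clock: 50.2
tool_pos: [0.4401, -0.1127, 0.0945]
orientation: [180.0, -0.0, -172.7]
force: [-5.6, 5.3, 7.1]
opening: 0.0143
gripper_force: 30.0
```

>>> apply_moves(deltas=[{"fingers":5,"delta_pos":[0,0,0],"angular":[0,0,0]},{"fingers":5,"delta_pos":[0,0,0],"angular":[0,0,0]},{"fingers":44,"delta_pos":[0,0,0],"angular":[0,0,0]},{"fingers":44,"delta_pos":[0,0,0],"angular":[0,0,0]},{"fingers":44,"delta_pos":[0,0,0],"angular":[0,0,0]},{"fingers":44,"delta_pos":[0,0,-10],"angular":[0,0,0]},{"fingers":44,"delta_pos":[0,0,-40],"angular":[0,0,0]},{"fingers":44,"delta_pos":[0,0,-66],"angular":[0,0,0]},{"fingers":44,"delta_pos":[0,0,-66],"angular":[0,0,0]},{"fingers":44,"delta_pos":[0,0,-66],"angular":[0,0,0]}])

```text
clock: 51.2
tool_pos: [0.4414, -0.1131, 0.161]
orientation: [180.0, 0.1, -172.5]
force: [-0.9, 0.4, -0.8]
opening: 0.0442
gripper_force: 0.0
```

>>> apply_moves(deltas=[{"fingers":44,"delta_pos":[0,22,0],"angular":[0,0,-8]},{"fingers":44,"delta_pos":[-1,45,0],"angular":[0,0,-16]},{"fingers":44,"delta_pos":[-1,69,0],"angular":[0,0,-24]},{"fingers":44,"delta_pos":[-1,93,0],"angular":[0,0,-32]},{"fingers":44,"delta_pos":[-1,117,0],"angular":[0,0,-40]},{"fingers":44,"delta_pos":[-2,141,0],"angular":[0,0,-48]},{"fingers":44,"delta_pos":[-2,163,0],"angular":[0,0,-56]},{"fingers":44,"delta_pos":[-2,181,0],"angular":[0,0,-64]},{"fingers":44,"delta_pos":[-2,190,0],"angular":[0,0,-71]},{"fingers":44,"delta_pos":[-2,190,0],"angular":[0,0,-71]}])

```text
clock: 52.2
tool_pos: [0.4177, 0.0761, 0.1594]
orientation: [179.9, -0.1, -101.3]
force: [0.1, 0.1, -0.2]
opening: 0.0441
gripper_force: 0.0
```

>>> apply_moves(deltas=[{"fingers":44,"delta_pos":[0,0,0],"angular":[0,0,0]},{"fingers":44,"delta_pos":[0,0,0],"angular":[0,0,0]},{"fingers":44,"delta_pos":[0,0,0],"angular":[0,0,0]}])

```text
clock: 52.5
tool_pos: [0.4181, 0.0749, 0.1599]
orientation: [180.0, -0.0, -101.6]
force: [0.1, -0.2, 0.5]
opening: 0.044
gripper_force: 0.0
```

```bash
python3 - <<'E'
from h import *
plan((*W((*NUT["nl"],.094)),-101.5))
E
```

```text
t 52.5 at [418.1  74.9 159.9] [ 180.    -0.  -101.6] open 44.0 F [ 0.1 -0.2  0.5] g 0.0
-> [ 4.180e-01  7.600e-02  9.400e-02 -1.015e+02] dpos [-1.5  0.1 65.9] ang [ 0.  -0.  -0.1] rows 1.3
```

Now nl to its stop, then over to fr.

>>> apply_moves(deltas=[{"fingers":44,"delta_pos":[-1,0,25],"angular":[0,0,0]},{"fingers":44,"delta_pos":[-1,0,48],"angular":[0,0,0]},{"fingers":44,"delta_pos":[-1,0,62],"angular":[0,0,0]},{"fingers":44,"delta_pos":[-1,0,66],"angular":[0,0,0]},{"fingers":5,"delta_pos":[-1,0,66],"angular":[0,0,0]},{"fingers":5,"delta_pos":[-1,0,66],"angular":[0,0,0]},{"fingers":5,"delta_pos":[-1,0,66],"angular":[0,0,0]},{"fingers":5,"delta_pos":[-1,0,66],"angular":[0,0,0]},{"fingers":5,"delta_pos":[-1,0,66],"angular":[0,0,0]},{"fingers":5,"delta_pos":[-1,0,66],"angular":[0,0,0]}])

```text
clock: 53.5
tool_pos: [0.4179, 0.0767, 0.0946]
orientation: [180.0, 0.0, -101.5]
force: [-5.7, 2.3, 6.7]
opening: 0.0136
gripper_force: 30.0
```

>>> apply_moves(deltas=[{"fingers":5,"delta_pos":[0,0,0],"angular":[0,0,7]},{"fingers":5,"delta_pos":[0,0,0],"angular":[0,0,15]},{"fingers":5,"delta_pos":[0,0,0],"angular":[0,0,23]},{"fingers":5,"delta_pos":[0,0,0],"angular":[0,0,31]},{"fingers":5,"delta_pos":[0,0,0],"angular":[0,0,39]},{"fingers":5,"delta_pos":[0,0,0],"angular":[0,0,47]},{"fingers":5,"delta_pos":[0,0,0],"angular":[0,0,55]},{"fingers":5,"delta_pos":[0,0,0],"angular":[0,0,62]},{"fingers":5,"delta_pos":[0,0,0],"angular":[0,0,67]},{"fingers":5,"delta_pos":[0,0,0],"angular":[0,0,71]}])

```text
clock: 54.5
tool_pos: [0.4185, 0.0762, 0.0946]
orientation: [-180.0, 0.0, -172.7]
force: [-1.1, -2.5, 2.8]
opening: 0.0133
gripper_force: 30.0
```

>>> apply_moves(deltas=[{"fingers":5,"delta_pos":[0,0,0],"angular":[0,0,0]},{"fingers":5,"delta_pos":[0,0,0],"angular":[0,0,0]},{"fingers":44,"delta_pos":[0,0,0],"angular":[0,0,0]},{"fingers":44,"delta_pos":[0,0,0],"angular":[0,0,0]},{"fingers":44,"delta_pos":[0,0,0],"angular":[0,0,0]},{"fingers":44,"delta_pos":[0,0,-10],"angular":[0,0,0]},{"fingers":44,"delta_pos":[0,0,-40],"angular":[0,0,0]},{"fingers":44,"delta_pos":[0,0,-66],"angular":[0,0,0]},{"fingers":44,"delta_pos":[0,0,-66],"angular":[0,0,0]},{"fingers":44,"delta_pos":[0,0,-66],"angular":[0,0,0]}])

```text
clock: 55.5
tool_pos: [0.4187, 0.0768, 0.161]
orientation: [179.9, 0.1, -172.5]
force: [-1.0, -0.4, -1.1]
opening: 0.0439
gripper_force: 0.0
```

>>> apply_moves(deltas=[{"fingers":44,"delta_pos":[-22,-21,0],"angular":[0,0,-8]},{"fingers":44,"delta_pos":[-45,-44,0],"angular":[0,0,-16]},{"fingers":44,"delta_pos":[-69,-67,0],"angular":[0,0,-24]},{"fingers":44,"delta_pos":[-94,-91,0],"angular":[0,0,-32]},{"fingers":44,"delta_pos":[-120,-116,0],"angular":[0,0,-40]},{"fingers":44,"delta_pos":[-146,-141,0],"angular":[0,0,-48]},{"fingers":44,"delta_pos":[-170,-164,0],"angular":[0,0,-56]},{"fingers":44,"delta_pos":[-189,-183,0],"angular":[0,0,-64]},{"fingers":44,"delta_pos":[-198,-192,0],"angular":[0,0,-71]},{"fingers":44,"delta_pos":[-198,-192,0],"angular":[0,0,-71]}])

```text
clock: 56.5
tool_pos: [0.64, -0.0893, 0.158]
orientation: [179.8, -0.1, -101.4]
force: [-0.3, -0.1, -0.2]
opening: 0.0439
gripper_force: 0.0
```

>>> apply_moves(deltas=[{"fingers":44,"delta_pos":[0,0,0],"angular":[0,0,0]},{"fingers":44,"delta_pos":[0,0,0],"angular":[0,0,0]},{"fingers":44,"delta_pos":[0,0,0],"angular":[0,0,0]}])

```text
clock: 56.8
tool_pos: [0.6392, -0.0875, 0.1602]
orientation: [180.0, 0.0, -101.5]
force: [0.7, -0.8, 0.0]
opening: 0.0438
gripper_force: 0.0
```

```bash
python3 - <<'E'
from h import *
plan((*W((*NUT["fr"],.094)),-101.5))
E
```

```text
t 56.8 at [639.2 -87.5 160.2] [ 180.     0.  -101.5] open 43.8 F [ 0.7 -0.8  0. ] g 0.0
-> [ 6.400e-01 -8.800e-02  9.400e-02 -1.015e+02] dpos [ 0.8 -0.5 66.2] ang [ 0.  0. -0.] rows 1.3
```

>>> apply_moves(deltas=[{"fingers":44,"delta_pos":[1,0,25],"angular":[0,0,0]},{"fingers":44,"delta_pos":[1,0,48],"angular":[0,0,0]},{"fingers":44,"delta_pos":[1,0,62],"angular":[0,0,0]},{"fingers":44,"delta_pos":[1,0,66],"angular":[0,0,0]},{"fingers":5,"delta_pos":[1,0,66],"angular":[0,0,0]},{"fingers":5,"delta_pos":[1,0,66],"angular":[0,0,0]},{"fingers":5,"delta_pos":[1,0,66],"angular":[0,0,0]},{"fingers":5,"delta_pos":[1,0,66],"angular":[0,0,0]},{"fingers":5,"delta_pos":[1,0,66],"angular":[0,0,0]},{"fingers":5,"delta_pos":[1,0,66],"angular":[0,0,0]}])

```text
clock: 57.8
tool_pos: [0.639, -0.0889, 0.0947]
orientation: [180.0, 0.0, -101.5]
force: [-5.1, 3.2, 5.8]
opening: 0.0138
gripper_force: 30.0
```

>>> apply_moves(deltas=[{"fingers":5,"delta_pos":[0,0,0],"angular":[0,0,7]},{"fingers":5,"delta_pos":[0,0,0],"angular":[0,0,15]},{"fingers":5,"delta_pos":[0,0,0],"angular":[0,0,23]},{"fingers":5,"delta_pos":[0,0,0],"angular":[0,0,31]},{"fingers":5,"delta_pos":[0,0,0],"angular":[0,0,39]},{"fingers":5,"delta_pos":[0,0,0],"angular":[0,0,47]},{"fingers":5,"delta_pos":[0,0,0],"angular":[0,0,55]},{"fingers":5,"delta_pos":[0,0,0],"angular":[0,0,62]},{"fingers":5,"delta_pos":[0,0,0],"angular":[0,0,67]},{"fingers":5,"delta_pos":[0,0,0],"angular":[0,0,71]}])

```text
clock: 58.8
tool_pos: [0.6388, -0.0888, 0.0947]
orientation: [180.0, -0.0, -172.7]
force: [-5.2, 2.7, 6.5]
opening: 0.014
gripper_force: 30.0
```

>>> apply_moves(deltas=[{"fingers":5,"delta_pos":[0,0,0],"angular":[0,0,0]},{"fingers":5,"delta_pos":[0,0,0],"angular":[0,0,0]},{"fingers":44,"delta_pos":[0,0,0],"angular":[0,0,0]},{"fingers":44,"delta_pos":[0,0,0],"angular":[0,0,0]},{"fingers":44,"delta_pos":[0,0,0],"angular":[0,0,0]},{"fingers":44,"delta_pos":[0,0,-10],"angular":[0,0,0]},{"fingers":44,"delta_pos":[0,0,-40],"angular":[0,0,0]},{"fingers":44,"delta_pos":[0,0,-80],"angular":[0,0,0]},{"fingers":44,"delta_pos":[0,0,-125],"angular":[0,0,0]},{"fingers":44,"delta_pos":[0,0,-170],"angular":[0,0,0]}])

```text
clock: 59.8
tool_pos: [0.6393, -0.0893, 0.2666]
orientation: [-180.0, 0.0, -172.5]
force: [1.3, -0.3, 0.9]
opening: 0.044
gripper_force: 0.0
```

```bash
python3 - <<'E'
from h import *
plan((*W((.2,0,.33)),-172.5))
E
```

```text
t 59.8 at [639.3 -89.3 266.6] [-180.     0.  -172.5] open 44.0 F [ 1.3 -0.3  0.9] g 0.0
-> [ 7.270e-01  1.800e-02  3.300e-01 -1.725e+02] dpos [-101.4   94.7  -63.4] ang [-0.  0. -0.] rows 3.1
```

>>> apply_moves(deltas=[{"fingers":44,"delta_pos":[10,24,-24],"angular":[0,0,0]},{"fingers":44,"delta_pos":[20,48,-48],"angular":[0,0,0]},{"fingers":44,"delta_pos":[30,72,-72],"angular":[0,0,0]},{"fingers":44,"delta_pos":[38,94,-94],"angular":[0,0,0]},{"fingers":44,"delta_pos":[38,94,-94],"angular":[0,0,0]},{"fingers":44,"delta_pos":[38,94,-94],"angular":[0,0,0]},{"fingers":44,"delta_pos":[38,94,-94],"angular":[0,0,0]},{"fingers":44,"delta_pos":[38,94,-94],"angular":[0,0,0]}])

```text
clock: 60.6
tool_pos: [0.5895, -0.0014, 0.3571]
orientation: [-180.0, -0.1, -172.6]
force: [-0.3, -0.1, 0.1]
opening: 0.044
gripper_force: 0.0
```

```bash
python3 - <<'E'
from h import *
plan(); T=wristT(); im=ctrl.snapshot("wrist")[:,:,::-1].copy()
cv2.imwrite("pics/w11.png",topdown(im,T))
E
```

```text
t 60.6 at [589.5  -1.4 357.1] [-1.800e+02 -1.000e-01 -1.726e+02] open 44.0 F [-0.3 -0.1  0.1] g 0.0
```

View pics/w11.png

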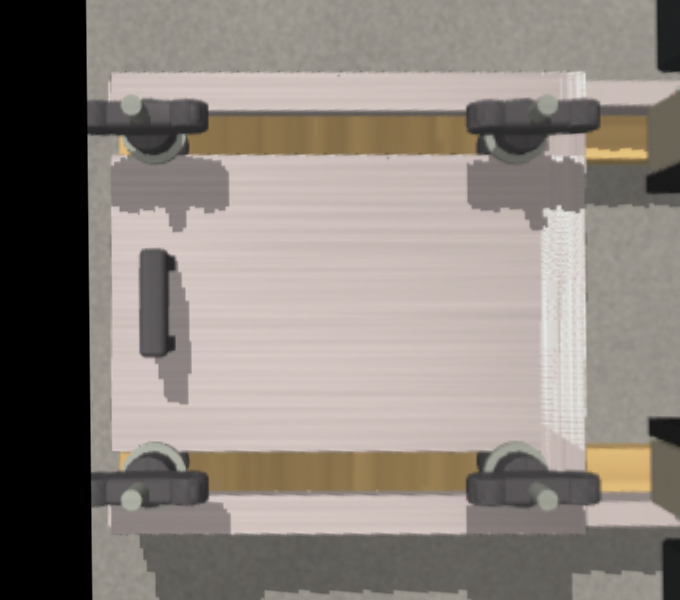

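All four wings, at (147,116), (533,114), (147,488) and (533,488), lie along the press x axis, so they are tight. The platen's near edge at (111,260) is still home and the robot is clear, so I hand in.

```bash
python3 -c "
from plant import ctrl
print(ctrl.close_job())"
```

```text
the job is handed in; nothing more can be done
None
```

The job is handed in, with no verdict reported back: all three green books went flat into the well, the platen is home over them, and the four nuts were turned crosswise in two rounds to their stops. The last picture confirms the platen and nuts, but the closed platen hides the books, last seen flat just before it slid over them.

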